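Daily cavity check of a cordless ear-pressure probe

ROBOT

A 6-joint arm with a two-finger parallel gripper is mounted at the origin on the work surface. World frame = base frame: x ahead of the robot, y to its left, z up, the work surface at z = 0. Lengths are in m, angles in rad, forces in N, time in s.
With the tool pointing down it reaches from about 0.375 to 0.9 m from the base axis. Payload 3.1 kg.
Tool frame: the origin (TCP) lies on the centre line of the jaws, within the pads' length; the fingertips stand robot.finger_overhang ahead of it and the grasp point (between the pads) lies 2 mm behind it (robot.finger_overhang is the distance from the TCP to the fingertips, in m); z points along the fingers, y is the direction in which the jaws open and shut (so a half turn about z gives the same grasp; the last joint's range is limited). The gripper opens to 87 mm and grips with 3 to 60 N. Pads are 19 mm wide; open, the fingers measure 117 mm over their backs; the gripper's body (75 mm by 190 mm) begins 51 mm behind the grasp point.
Start: joints at [-1.296, 0.527, 1.433, -0, 1.181, -0.178], TCP at [0.273, -0.562, 0.212] pointing down, gripper open.
Joint ranges: [-3.08, 3.08], [-0.75, 2.2], [0.22, 2.44], [-1.43, 4.57], [0, 2.65], [-2.85, 2.85]. Speed limits (rad/s): [2.79, 2.79, 3.14, 3.14, 3.14, 3.14].

INTERFACE

Orientations are given as a unit quaternion [x, y, z, w].
In Python, from rig import robot gives the robot as it stands. The module is installed in compiled form; this text tells all that it offers.
- The arm moves only by the tool step_arm, never from a script. Its arguments are lists of equal length, an entry for each row: "slide": the shift along the tool's x, y, z in mm, a list of three; "twist": the turn about the tool's z in degrees. A call has 1 to 20 rows; each row shifts and turns the commanded pose from where the row before left it, along the tool's axes as they then stand; what a row does not reach is not made up. A row lasts 1/12 s, in which the tool goes at most 41.7 mm and 7.16 degrees, less where a joint would pass 70% of its speed; a pose out of reach is approached as far as the arm can. A call is refused whole if a number of a shift passes 41.7 or a number of a turn 7.16, either way. A call with a gripper value outside its range is refused whole. "jaw" is the finger opening in mm, from 0 to 87, set as the call begins (left out, the last holds). The fingers move at their own pace and stop on an object; "force" is the grip in N (left out, the last holds). Time passes only in rows, so rows that do not move let the fingers close. It gives the time, the measured TCP pose, the force and the opening at its end, in the units of the state.
- robot.get_obs(): the state, without advancing time (a new reading comes with each control period).
- robot.camera(name): name is "scene" or "top"; returns a dict with "color" (420x560x3 uint8, blue, green, red), "depth" (420x560 float32, m along the optical axis (not along the pixel's ray), 0 where there is no reading), "camera_matrix" (3x3 intrinsics, pixels), "origin" and "orientation" of the camera in the world. Camera axes: x right, y down, z forward; pixel columns grow to the right and rows downward; lengths in m; the calibration is good to about 2 mm. A picture is of the moment at which its call begins.
- robot.hand_in(): hands the job in, once; it reports no verdict.
The state is a dict: "time": time; "q": joint angles; "joint_velocities": joint speeds; "joint_torque": joint torques, N m; "position": TCP position; "tool_rot": TCP orientation; "ft_force": force on the tool from outside, world axes, zero at the start; "moment": the same for the moment, N m; "grip_width": finger opening in m.
Only numpy, scipy, OpenCV 4.12 (cv2) and the standard library are available. Lean on these libraries where they do the work, as an engineer would, in place of code of your own. Each camera call takes 0.05 s, during which the arm holds its last target.

TASK

Do the daily check of the cordless hand probe: draw it up out of its cradle by the handle and hold its yellow ear tip over the green-ringed mouth of the test-cavity block, closing the mouth all round, with the probe square to the sloping face and lightly pressed so that its sprung nose gives about half its travel; never push it hard. Finish while still holding it there, still, and leave the drying dome and the battery dispensers alone.

Things in the scene. Friction and masses are not known exactly. Their poses are not given: they have to be found in the camera images.
- probe: Cordless hand probe, white, about 0.16 kg, starting upright, nose down in its cradle. Origin: on its axis at the underside of its grey collar (44 x 36 x 4 mm, resting on the cradle's rim); +z up the handle. Handle: flat-sided, 34 mm along x by 26 mm along y (grasp across y), z +4 to +84 mm. Below the collar: a 34 x 26 mm body to z -25 mm, a cone to -45 mm, then the sprung nose to -72 mm.
- tip (a point): Centre of the flat end of the yellow ear tip (16 mm across) on the nose, 72 mm below probe's origin when the nose is out; axes as the probe's. The nose slides straight in along the probe's axis against a spring of 0.6 N per mm without preload, 8 mm of travel (2.4 N at half travel), then stops hard; this point moves with it.
- cradle: Probe cradle, fixed: dark foot 96 x 84 x 10 mm with an upright white rectangular well, outside 45 mm (x) by 37 mm (y), rim 85 mm above the cart top, 1.5 mm clear of the probe all round. Origin: centre of its underside, z up. The probe stands in it, axes parallel, its lower 72 mm inside: lift it at least 80 mm straight up before moving sideways.
- cavity_block: Test-cavity block, fixed: dark console 64 mm deep (x), 120 mm wide (y), its aluminium top sloping 20 degrees down to its front (-x side); middle of the face 56 mm high, back edge 67 mm. Three 6 mm mouths in a row along y, 36 mm apart, in coloured rings 25 mm across: white at -y, green in the middle, blue at +y. Origin: centre of the underside, z up.
- green_mouth (a point): Centre of the green-ringed middle mouth, on the surface of the sloping face. z is the outward normal of the face (20 degrees off vertical, leaning to the block's -x side), y runs along the row of mouths, x up the slope. The mouth is a 6 mm hole with a 1 mm chamfer.
- drying_dome: White plastic drying dome on a grey base, 98 mm across, 63 mm high, loose: leave alone. Origin: centre of underside, z up.
- dispenser_a: Translucent orange battery dispenser, a drum 58 mm across and 33 mm high with a small chute to its -x side (reaching 42 mm from the centre), loose: leave alone. Origin: centre of underside, z up. It stands between the cradle and the block.
- dispenser_b: A second dispenser like dispenser_a, standing further away.
There are look-alikes about, which are no part of the job. Several things have the shape of the probe; the one meant has the colours described above.

How it is judged:
By the outcome, as a careful person would: the job done as asked, in the order asked, and still so for the second after the job is handed in, while the arm keeps its last pose, push and grip.
It also fails if it takes over 38 s, if anything falls off the work surface, if the arm or the gripper's body presses on something with over 40 N, if the wrist force passes 120 N, or if a joint passes its speed limit or range.

## Working session

There is one attempt and no reset: what is moved stays moved. The work goes in short steps, Python scripts to look and compute and a tool call to move; the robot and the scene stay as the last step left them, time stands still between calls to the robot, and variables do not carry over. Pictures are saved under pics/ and viewed, and the job is handed in when it is done.

Besides the shell and the picture viewer there is one more tool, called after "Request:" by a JSON object that holds its "fn" and its "kwargs", one argument or row to a line. step_arm: Moves the arm, as the interface text tells. Its arguments: {"type":"object","properties":{"slide":{"type":"array","items":{"type":"array","items":{"type":"number"}}},"twist":{"type":"array","items":{"type":"number"}},"jaw":{"type":"number"},"force":{"type":"number"}},"required":["slide","twist"]}

```bash
mkdir -p pics; cat > h.py <<'E'
import numpy as np, cv2, pickle
from scipy.spatial.transform import Rotation as R
from rig import robot
def shot(n,tag):
    c=robot.camera(n); cv2.imwrite(f'pics/{tag}.png',c['color']); pickle.dump(c,open(f'pics/{tag}.pkl','wb')); return c
def load(tag): return pickle.load(open(f'pics/{tag}.pkl','rb'))
def Rc(c):
    o=np.array(c['orientation']); return R.from_quat(o).as_matrix() if o.size==4 else o
def ray(c,u,v):
    K=c['camera_matrix']; d=np.array([(u-K[0,2])/K[0,0],(v-K[1,2])/K[1,1],1.]); return np.array(c['origin']),Rc(c)@d
def onz(c,u,v,z):
    o,d=ray(c,u,v); return o+d*(z-o[2])/d[2]
def pts(c):
    D=c['depth'];v,u=np.indices(D.shape);K=c['camera_matrix']
    P=np.stack([(u-K[0,2])/K[0,0]*D,(v-K[1,2])/K[1,1]*D,D],-1)
    return P@Rc(c).T+np.array(c['origin'])
def proj(c,p):
    q=(np.asarray(p)-c['origin'])@Rc(c); K=c['camera_matrix']; return K[0,0]*q[0]/q[2]+K[0,2],K[1,1]*q[1]/q[2]+K[1,2]
E
python3 - <<'E'
from h import *
for n in('scene','top'):
    c=shot(n,n+'0'); print(n,c['origin'],c['orientation'],c['camera_matrix'])
o=robot.get_obs();print(o, robot.finger_overhang)
E
```

```text
scene [ 1.32632889 -0.10907967  0.51971352] [ 0.66145345  0.56838465 -0.32187165 -0.36853339] [[422.19703064   0.         283.7564519 ]
 [  0.         422.19703064 206.52710851]
 [  0.           0.           1.        ]]
top [0.4353241  0.01216596 1.05969448] [-0.69656953  0.71164823 -0.0674082   0.06167512] [[474.33176499   0.         276.61006165]
 [  0.         474.33176499 200.79971727]
 [  0.           0.           1.        ]]
{'time': 0.1, 'q': array([-1.29647188e+00,  5.28366688e-01,  1.43375153e+00,  3.32185496e-05,
        1.18138036e+00, -1.78508103e-01]), 'joint_velocities': array([ 0.00018796, -0.00348466, -0.00525475, -0.00125774, -0.00057352,
        0.00020218]), 'joint_torque': array([-2.98066861e-04, -4.40986741e+01, -1.77149677e+01,  6.35060412e-02,
        5.34078770e-02, -5.52806705e-05]), 'position': array([ 0.27329591, -0.56134765,  0.2110807 ]), 'tool_rot': array([ 9.74478125e-01,  2.24480456e-01, -3.02951491e-05, -9.52605348e-04]), 'ft_force': array([ 0.56982903, -0.43193119, -0.39407422]), 'moment': array([ 0.01272974,  0.05657338, -0.02532864]), 'grip_width': 0.08700302115610653} 0.017
```

View pics/scene0.png

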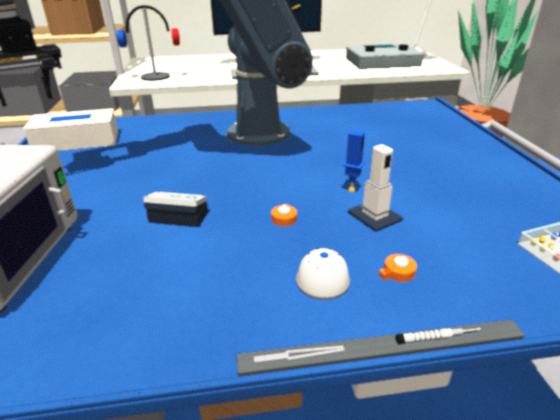

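View pics/top0.png

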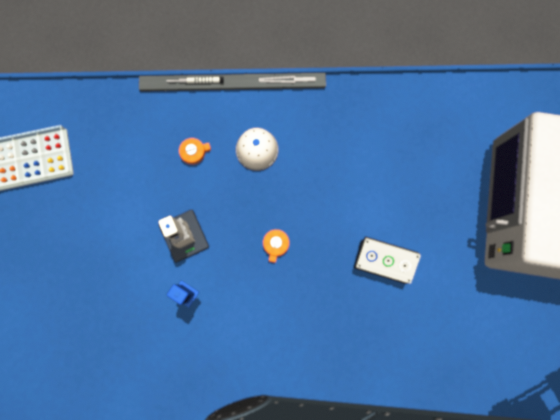

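The scene view shows the white probe in its dark-footed cradle at (382,165), and a blue look-alike at (355,148). In the top view the white handle's top is at (169,226), the blue one at (181,294), the block at (388,260), and dispenser_a at (276,242). Candidates for the probe are the white one and the blue one, with the white dome (256,149) as another white object. The description picks the white one, so I'll check it in a close crop.

```bash
python3 - <<'E'
from h import *
s=load('scene0')['color'];t=load('top0')['color']
a=cv2.resize(s[120:240,320:420],None,fx=4,fy=4,interpolation=cv2.INTER_CUBIC)
b=cv2.resize(t[195:315,140:225],None,fx=4,fy=4,interpolation=cv2.INTER_CUBIC)
cv2.imwrite('pics/crop1.png',np.hstack([a,b]))
b=cv2.resize(t[220:300,340:440],None,fx=6,fy=6,interpolation=cv2.INTER_CUBIC)
cv2.imwrite('pics/crop2.png',b)
for n in('scene0','top0'):
    c=load(n);P=pts(c)
    L={'scene0':[(382,150),(382,165),(378,195),(355,140),(376,217),(283,215),(323,270),(400,266),(175,200)],'top0':[(168,226),(183,238),(181,293),(388,261),(372,256),(405,266),(276,242),(256,149),(191,150),(195,215),(300,330)]}[n]
    for u,v in L: print(n,u,v,P[v,u].round(4))
E
```

```text
scene0 382 150 [0.5701 0.2029 0.1685]
scene0 382 165 [0.5779 0.2037 0.1384]
scene0 378 195 [0.5852 0.2002 0.0717]
scene0 355 140 [0.4437 0.1863 0.1398]
scene0 376 217 [0.5845 0.2023 0.0154]
scene0 283 215 [5.523e-01 5.000e-04 2.060e-02]
scene0 323 270 [0.7834 0.0359 0.0514]
scene0 400 266 [0.7618 0.1859 0.0235]
scene0 175 200 [ 0.5251 -0.2278  0.0642]
top0 168 226 [0.5559 0.2093 0.1686]
top0 183 238 [0.5413 0.196  0.0876]
top0 181 293 [0.4309 0.1856 0.1549]
top0 388 261 [ 0.4874 -0.2316  0.0481]
top0 372 256 [ 0.4983 -0.1969  0.0546]
top0 405 266 [ 0.4759 -0.2656  0.0533]
top0 276 242 [0.5351 0.005  0.0246]
top0 256 149 [0.7366 0.0446 0.0585]
top0 191 150 [0.746  0.1918 0.0292]
top0 195 215 [0.6008 0.1846 0.0102]
top0 300 330 [ 0.3458 -0.043  -0.0012]
```

View pics/crop1.png

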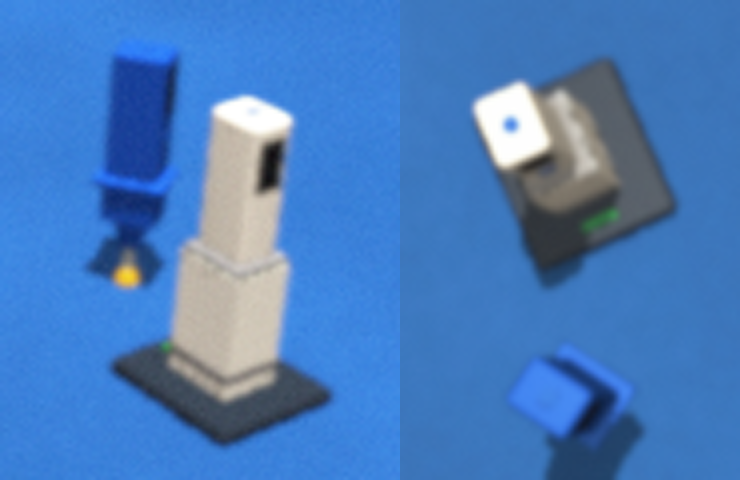

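View pics/crop2.png

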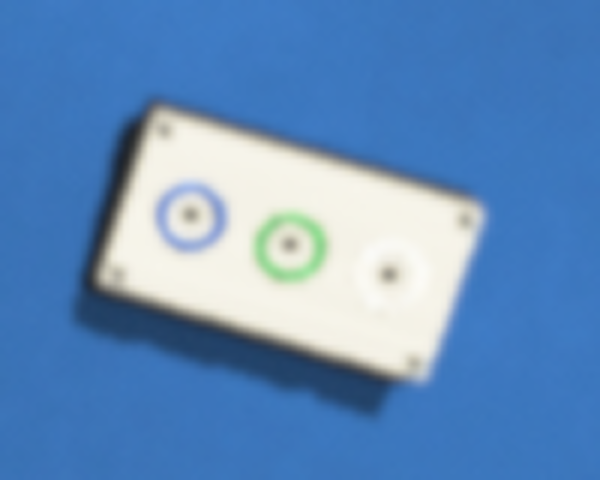

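```bash
cat > m1.py <<'E'
from h import *
t=load('top0');P=pts(t);img=t['color']
hsv=cv2.cvtColor(img,cv2.COLOR_BGR2HSV)
def rect(mask,z,name):
    n,l,s,cen=cv2.connectedComponentsWithStats(mask.astype(np.uint8)); i=1+np.argmax(s[1:,4]); m=(l==i).astype(np.uint8)
    cs,_=cv2.findContours(m,cv2.RETR_EXTERNAL,cv2.CHAIN_APPROX_NONE); c=max(cs,key=cv2.contourArea)
    W=np.array([onz(t,u,v,z)[:2] for u,v in c[:,0,:]],np.float32)
    r=cv2.minAreaRect(W*1000); print(name,'n',s[i,4],'rect',np.round(r[0],1),np.round(r[1],1),round(r[2],1)); return r,m
box=lambda u0,u1,v0,v1:(lambda b:(b.__setitem__((slice(v0,v1),slice(u0,u1)),True),b)[1])(np.zeros(img.shape[:2],bool))
rect((P[...,2]>.155)&(P[...,2]<.19)&box(150,215,200,260),.169,'handletop depth')
rect((img.min(2)>200)&box(150,215,200,260),.169,'handletop white')
rect((hsv[...,1]<110)&box(150,215,200,270)&(P[...,2]<.03),.010,'foot')
rect((hsv[...,2]>200)&(hsv[...,1]<90)&box(340,440,225,300),.056,'block face')
g=(hsv[...,0]>45)&(hsv[...,0]<80)&(hsv[...,1]>60)&box(375,402,250,275)
v,u=np.nonzero(g); print('green',len(u),u.mean(),v.mean())
(eu,ev),ax,_=cv2.fitEllipse(np.stack([u,v],1).astype(np.float32)); 
cs,_=cv2.findContours(g.astype(np.uint8),cv2.RETR_EXTERNAL,cv2.CHAIN_APPROX_NONE);e=cv2.fitEllipse(max(cs,key=len)); print(e)
print('green xy',onz(t,u.mean(),v.mean(),.056),onz(t,*e[0],.056))
v,u=np.nonzero((img.max(2)<140)&box(350,420,240,285)); 
gr=img.max(2)
for nm,(cu,cv_) in dict(blue=(372,256),green=(388,261),white=(405,266)).items():
    sub=255.-cv2.cvtColor(img,cv2.COLOR_BGR2GRAY)[cv_-3:cv_+4,cu-3:cu+4]; sub=np.clip(sub-np.percentile(sub,60),0,None)
    vv,uu=np.mgrid[-3:4,-3:4]; x,y=cu+(uu*sub).sum()/sub.sum(),cv_+(vv*sub).sum()/sub.sum(); print(nm,x,y,onz(t,x,y,.056))
# plane of face
m=(hsv[...,2]>200)&(hsv[...,1]<60)&box(350,425,232,290); Q=P[m]; Q=Q[(Q[:,2]>.03)&(Q[:,2]<.08)]
for _ in range(3):
    c0=Q.mean(0); n=np.linalg.svd(Q-c0)[2][2]; n*=np.sign(n[2]); r=(Q-c0)@n; Q=Q[abs(r)<.004]
print('plane',c0,n,'tilt',np.degrees(np.arccos(n[2])),'az',np.degrees(np.arctan2(-n[1],-n[0])),len(Q),r.std())
# scene
s=load('scene0');im=s['color'];Ps=pts(s)
h2=cv2.cvtColor(im,cv2.COLOR_BGR2HSV)
m=(Ps[...,2]>.095)&(Ps[...,2]<.166); m[:,:366]=0;m[:,396:]=0;m[:140]=0;m[230:]=0
Q=Ps[m];print('handle side pts',len(Q),Q.mean(0))
np.save('pics/hs.npy',Q)
E
python3 m1.py
python3 - <<'E'
from h import *
s=load('scene0')
cv2.imwrite('pics/crop3.png',cv2.resize(s['color'][180:235,130:220],None,fx=7,fy=7,interpolation=cv2.INTER_CUBIC))
E
```

```text
handletop depth n 267 rect [555.5 209. ] [35.8 27.1] 24.4
handletop white n 226 rect [556.4 210.4] [33.7 25.7] 23.6
foot n 919 rect [560.1 212.7] [103.9  82.5] 23.9
block face n 1674 rect [ 488.1 -231.2] [123.1  63.2] 71.8
green 43 388.3488372093023 261.0232558139535
((388.04693603515625, 260.80792236328125), (10.09599781036377, 10.547552108764648), 76.33354949951172)
green xy [ 0.48695335 -0.23045758  0.056     ] [ 0.48741714 -0.2298503   0.056     ]
blue 373.2020491803279 255.83032786885246 [ 0.49851658 -0.19917458  0.056     ]
green 387.86708860759495 260.4778481012658 [ 0.48811531 -0.22951581  0.056     ]
white 404.4201342281879 265.2447427293065 [ 0.47741207 -0.26371885  0.056     ]
plane [ 0.48814642 -0.23051177  0.0562633 ] [-0.32741195  0.10695006  0.9388094 ] tilt 20.147436775747032 az -18.089776093139147 1521 0.0016707643731761954
handle side pts 602 [0.56691929 0.2047764  0.13141359]
```

View pics/crop3.png

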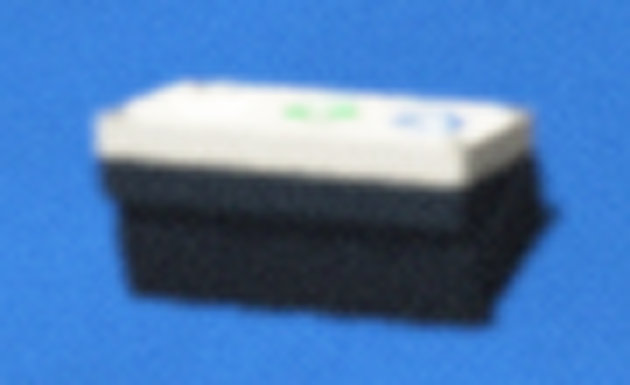

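The crops confirm the white probe with its black window and grey collar, at (382,165) in the scene view. The blue one stands apart. On the block, the green ring is in the middle at (388,261), blue is to the left, and the face slopes down towards the robot.

`step_arm` cannot tilt the tool, so the 20° must come from pivoting the probe in the jaws about their axis. I plan to do that with a gentle push of its body against the block's back edge. First a cross-check from the scene view, and of the way there.

```bash
python3 - <<'E'
from h import *
s=load('scene0');t=load('top0');im=s['color'];Ps=pts(s);P=pts(t)
print('scene top ctr',onz(s,383,147.5,.169))
m=np.zeros(im.shape[:2],bool);m[140:160,368:396]=1
m&=(abs(Ps[...,2]-.169)<.006);v,u=np.nonzero(m);print(len(u),u.mean(),v.mean(),onz(s,u.mean(),v.mean(),.169))
# handle footprint from side points
Q=np.load('pics/hs.npy');a=np.radians(24);ex=np.array([np.cos(a),np.sin(a)]);ey=np.array([-ex[1],ex[0]])
d=Q[:,:2]-[.556,.2097];print('x',np.percentile(d@ex,[5,50,95]).round(4),'y',np.percentile(d@ey,[5,50,95]).round(4))
# green ring in scene
h=cv2.cvtColor(im,cv2.COLOR_BGR2HSV);g=(h[...,0]>40)&(h[...,0]<85)&(h[...,1]>40);b=np.zeros_like(g);b[188:205,160:190]=1;g&=b
v,u=np.nonzero(g);print('green scene',len(u),u.mean(),v.mean(),onz(s,u.mean(),v.mean(),.056))
for u,v in [(490,262),(500,150),(515,240),(485,200),(540,120),(520,300)]: print(u,v,P[v,u].round(3))
# tall stuff along the way
Z=P[...,2]; mm=(Z>.1)&(P[...,0]>.2)
ys=P[mm]; 
for x0 in np.arange(.2,.8,.1):
    q=ys[(ys[:,0]>=x0)&(ys[:,0]<x0+.1)]; print(round(x0,1),len(q),[ (round(float(k),2),round(float(q[(q[:,1]>=k)&(q[:,1]<k+.1),2].max()),2)) for k in np.arange(-.7,.5,.1) if ((q[:,1]>=k)&(q[:,1]<k+.1)).any()])
E
```

```text
scene top ctr [0.55944544 0.20877218 0.169     ]
111 382.31531531531533 148.9009009009009 [0.56603845 0.20494516 0.169     ]
x [-0.0122  0.013   0.0184] y [-0.0152 -0.013   0.0065]
green scene 3 176.66666666666666 195.66666666666666 [ 0.49188257 -0.22759506  0.056     ]
490 262 [ 0.481 -0.449  0.048]
500 150 [ 0.717 -0.48   0.082]
515 240 [ 0.517 -0.452  0.154]
485 200 [ 0.623 -0.474 -0.001]
540 120 [ 0.744 -0.508  0.191]
520 300 [ 0.399 -0.529 -0.003]
0.2 3180 [(-0.1, 0.54), (-0.0, 0.43), (0.1, 0.31)]
0.3 1312 [(-0.2, 0.65), (-0.1, 0.55)]
0.4 2583 [(-0.6, 0.19), (-0.5, 0.2), (-0.0, 1.06), (0.1, 0.16), (0.2, 0.16)]
0.5 3497 [(-0.6, 0.19), (-0.5, 0.19), (0.1, 0.17), (0.2, 0.17)]
0.6 2852 [(-0.6, 0.2), (-0.5, 0.19)]
0.7 1490 [(-0.6, 0.2), (-0.5, 0.19)]
0.8 0 []
```

Request:
{"fn": "step_arm", "kwargs": {
  "slide": [
    [10,-10,-4],
    [20,-19,-4],
    [25,-24,-4],
    [25,-24,-4],
    [25,-24,-4],
    [25,-24,0],
    [25,-24,0],
    [25,-24,0],
    [25,-24,0],
    [25,-24,0],
    [25,-24,0],
    [25,-24,0],
    [25,-24,0],
    [25,-24,0],
    [25,-24,0],
    [25,-24,0],
    [25,-24,0],
    [25,-24,0],
    [25,-24,0],
    [25,-24,0]
  ],
  "twist": [0,0,0,0,0,0,0,0,0,0,0,0,0,0,0,0,0,0,0,0],
  "jaw": 70
}}

```text
time: 1.77
position: [0.5025, 0.0651, 0.2322]
tool_rot: [0.974, 0.225, -0.0, -0.0]
ft_force: [0.3, 0.3, 0.3]
grip_width: 0.0698
```

```bash
cat >> h.py <<'E'
def go(p,yaw=None):
    o=robot.get_obs(); M=R.from_quat(o['tool_rot']).as_matrix(); y=np.degrees(np.arctan2(M[1,0],M[0,0]))
    print('t',round(o['time'],2),'pos',(o['position']*1e3).round(1),'yaw',y.round(2),'tilt',np.degrees(np.arccos(-M[2,2])).round(2),'F',o['ft_force'].round(2),'grip',o['grip_width'],'q',o['q'].round(2))
    if p is not None: print('slide mm',((np.asarray(p)-o['position'])@M*1e3).round(1),'twist',None if yaw is None else round(y-yaw,2))
    return o,M
E
python3 -c "
from h import *
go([.557,.2095,.231],24)"
```

```text
t 1.77 pos [502.5  65.1 232.2] yaw 25.97 tilt 0.04 F [0.29 0.34 0.29] grip 0.06984190327828638 q [-0.09  0.34  1.7   0.    1.1   1.03]
slide mm [ 112.2 -106.     1.2] twist 1.97
```

Request:
{"fn": "step_arm", "kwargs": {
  "slide": [
    [22,-21,0],
    [22,-21,0],
    [22,-21,0],
    [20,-19,0],
    [15,-14,0],
    [8,-8,0],
    [3,-3,0],
    [0,0,0],
    [0,0,0]
  ],
  "twist": [0,0,0,0,0,0,0,2,0]
}}

```text
time: 2.52
position: [0.5563, 0.2074, 0.2318]
tool_rot: [0.978, 0.207, -0.001, 0.0]
ft_force: [-0.5, 0.1, 0.7]
grip_width: 0.0701
```

```bash
python3 -c "
from h import *
go([.557,.2095,.127],24)
shot('top','top1');shot('scene','scene1')
im=np.hstack([cv2.resize(load('top1')['color'][150:300,110:260],(400,400)),cv2.resize(load('scene1')['color'][100:250,310:460],(400,400))])
cv2.imwrite('pics/c4.png',im)"
```

```text
t 2.52 pos [556.3 207.4 231.8] yaw 23.92 tilt 0.08 F [-0.46  0.11  0.74] grip 0.07012370037191705 q [ 0.17  0.46  1.49 -0.    1.19  1.32]
slide mm [  1.6  -1.7 104.8] twist -0.08
```

View pics/c4.png

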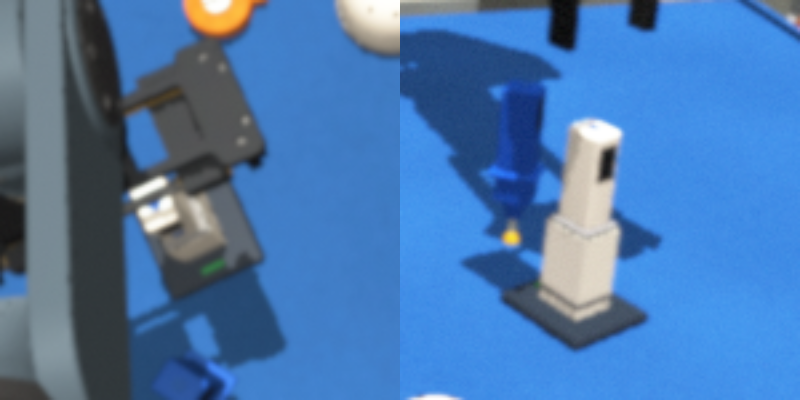

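```bash
python3 -c "
from h import *
o=robot.get_obs();M=R.from_quat(o['tool_rot']).as_matrix()
for n,(u0,v0) in dict(top1=(110,150),scene1=(310,100)).items():
    c=load(n);im=c['color'].copy()
    im=cv2.resize(im[v0:v0+150,u0:u0+150],None,fx=2.66,fy=2.66)
    for y in(-.035,0,.035):
        p=o['position']+M@np.array([0,y,.017]);u,v=proj(c,p);print(n,((u-u0)*2.66,(v-v0)*2.66))
    for z in (.169,.127):
        u,v=proj(c,[.557,.2095,z]);print(n,z,((u-u0)*2.66,(v-v0)*2.66))
"
```

```text
top1 (np.float64(94.62728117784759), np.float64(214.07575383060706))
top1 (np.float64(142.7818955694587), np.float64(192.1239495919545))
top1 (np.float64(190.60952289054293), np.float64(170.32120596258045))
top1 0.169 (np.float64(153.9100467034363), np.float64(200.4817695869005))
top1 0.127 (np.float64(166.3100391020827), np.float64(207.88460559520865))
scene1 (np.float64(231.07449594937805), np.float64(59.631538445491884))
scene1 (np.float64(197.54884030796433), np.float64(68.60599673437575))
scene1 (np.float64(162.74195721122342), np.float64(77.92342586563136))
scene1 0.169 (np.float64(193.99292597024896), np.float64(125.03896946398112))
scene1 0.127 (np.float64(187.89164211291546), np.float64(173.98068181877608))
```

```bash
python3 -c "
from h import *
c=load('scene1');P=pts(c)
im=cv2.resize(c['color'][60:200,320:460],None,fx=5,fy=5,interpolation=cv2.INTER_CUBIC)
t=load('top1');im2=cv2.resize(t['color'][170:270,130:230],None,fx=6,fy=6,interpolation=cv2.INTER_CUBIC)
cv2.imwrite('pics/c5.png',im[:600]);cv2.imwrite('pics/c6.png',im2)
D=c['depth']
for v in range(96,124,3): print(v,[tuple(P[v,u].round(3)) if P[v,u,2]>.15 else 0 for u in (368,372,376,398,402,406)])
m=(P[...,2]>.18)&(P[...,2]<.215)&(P[...,0]>.45)&(P[...,0]<.65)&(P[...,1]>.1)&(P[...,1]<.3)
Q=P[m];print(len(Q),Q.min(0),Q.max(0))
"
```

```text
96 [(np.float64(0.576), np.float64(0.16), np.float64(0.283)), (np.float64(0.587), np.float64(0.164), np.float64(0.287)), (np.float64(0.585), np.float64(0.172), np.float64(0.286)), (np.float64(0.535), np.float64(0.237), np.float64(0.267)), (np.float64(0.549), np.float64(0.239), np.float64(0.272)), (np.float64(0.55), np.float64(0.247), np.float64(0.272))]
99 [(np.float64(0.574), np.float64(0.161), np.float64(0.277)), (np.float64(0.584), np.float64(0.165), np.float64(0.28)), (np.float64(0.583), np.float64(0.173), np.float64(0.279)), (np.float64(0.539), np.float64(0.236), np.float64(0.263)), (np.float64(0.55), np.float64(0.24), np.float64(0.266)), (np.float64(0.55), np.float64(0.248), np.float64(0.265))]
102 [(np.float64(0.572), np.float64(0.162), np.float64(0.271)), (np.float64(0.584), np.float64(0.166), np.float64(0.274)), (np.float64(0.582), np.float64(0.175), np.float64(0.273)), (np.float64(0.541), np.float64(0.236), np.float64(0.257)), (np.float64(0.55), np.float64(0.24), np.float64(0.26)), (np.float64(0.551), np.float64(0.248), np.float64(0.26))]
105 [(np.float64(0.571), np.float64
[... 676 characters left out ...]
float64(0.256)), 0, 0, (np.float64(0.549), np.float64(0.243), np.float64(0.241)), 0]
114 [(np.float64(0.573), np.float64(0.164), np.float64(0.247)), (np.float64(0.583), np.float64(0.169), np.float64(0.251)), 0, 0, 0, 0]
117 [(np.float64(0.573), np.float64(0.165), np.float64(0.241)), (np.float64(0.585), np.float64(0.169), np.float64(0.245)), 0, 0, 0, 0]
120 [0, 0, 0, 0, 0, 0]
123 [0, 0, 0, 0, 0, 0]Traceback (most recent call last):
  File "<string>", line 10, in <module>
    Q=P[m];print(len(Q),Q.min(0),Q.max(0))
                        ~~~~~^^^
    return umr_minimum(a, axis, None, out, keepdims, initial, where)
ValueError: zero-size array to reduction operation minimum which has no identity
```

View pics/c5.png

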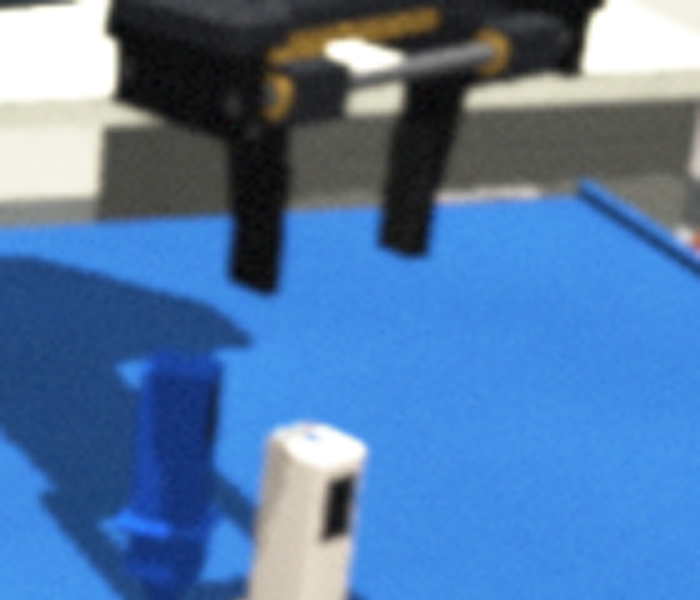

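View pics/c6.png

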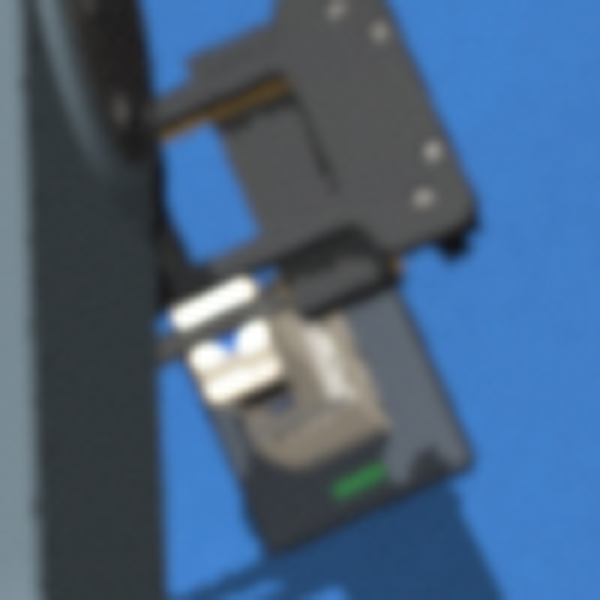

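```bash
python3 -c "
from h import *
c=load('scene1');P=pts(c)
for v in range(76,98,2): print(v,[tuple(P[v,u].round(3).tolist()) for u in (346,356,362,368,372)])
t=load('top1');P=pts(t)
for (a,b) in [(330,10),(430,150),(380,100),(250,150),(340,280),(320,290),(300,250),(210,300),(240,370)]:
    u,v=130+a//6,170+b//6; print('top',a,b,P[v,u].round(3))
"
```

```text
76 [(0.57, 0.116, 0.321), (0.597, 0.127, 0.327), (0.61, 0.133, 0.33), (0.623, 0.14, 0.333), (0.625, 0.146, 0.333)]
78 [(0.571, 0.117, 0.317), (0.596, 0.127, 0.323), (0.61, 0.134, 0.326), (0.625, 0.139, 0.33), (0.622, 0.147, 0.329)]
80 [(0.573, 0.116, 0.314), (0.597, 0.127, 0.32), (0.609, 0.134, 0.323), (0.62, 0.141, 0.325), (0.624, 0.147, 0.326)]
82 [(-0.625, 0.475, -0.022), (0.597, 0.127, 0.317), (0.61, 0.134, 0.32), (0.627, 0.139, 0.324), (0.622, 0.148, 0.322)]
84 [(-0.633, 0.478, -0.033), (0.596, 0.128, 0.313), (0.611, 0.134, 0.317), (0.626, 0.14, 0.32), (0.592, 0.159, 0.31)]
86 [(-1.1, 0.619, -0.177), (-0.917, 0.621, -0.127), (0.612, 0.134, 0.313), (0.623, 0.141, 0.316), (0.594, 0.159, 0.307)]
88 [(-1.107, 0.622, -0.191), (-0.911, 0.62, -0.136), (-0.813, 0.62, -0.109), (0.626, 0.141, 0.313), (0.586, 0.162, 0.301)]
90 [(-1.095, 0.619, -0.199), (-0.908, 0.62, -0.147), (-0.808, 0.62, -0.118), (0.577, 0.158, 0.295), (0.59, 0.161, 0.299)]
92 [(-1.099, 0.621, -0.213), (-0.899, 0.618, -0.155), (-0.81, 0.621, -0.13), (0.573, 0.16, 0.29), (0.59, 0.162, 0.295)]
94 [(-1.095, 0.621, -0.223), (-0.908, 0.621, -0.169), (-0.808, 0.622, -0.14), (0.574, 0.16, 0.287), (0.587, 0.163, 0.29)]
96 [(-1.102, 0.624, -0.238), (-0.904, 0.621, -0.179), (-0.808, 0.623, -0.15), (0.576, 0.16, 0.283), (0.587, 0.164, 0.287)]
top 330 10 [0.615 0.144 0.354]
top 430 150 [0.577 0.12  0.352]
top 380 100 [0.59  0.131 0.358]
top 250 150 [0.582 0.169 0.336]
top 340 280 [0.548 0.145 0.335]
top 320 290 [0.545 0.149 0.336]
top 300 250 [0.554 0.151 0.35 ]
top 210 300 [0.568 0.215 0.168]
top 240 370 [0.546 0.205 0.168]
```

The camera puts the fingertips at z≈0.241 and the gripper body's underside at ≈0.312. These agree with each other, but both are ~26 mm higher than the reported TCP implies. I'll go down part of the way, which is safe either way, and check directly against the handle.

Request:
{"fn": "step_arm", "kwargs": {
  "slide": [
    [1,-1,10],
    [0,-1,15],
    [0,0,15],
    [0,0,15],
    [0,0,12],
    [0,0,8],
    [0,0,5],
    [0,0,0]
  ],
  "twist": [0,0,0,0,0,0,0,0]
}}

```text
time: 3.28
position: [0.5566, 0.2095, 0.1506]
tool_rot: [0.978, 0.207, -0.001, -0.0]
ft_force: [-0.4, -0.1, 0.1]
grip_width: 0.0699
```

```bash
python3 -c "
from h import *
go([.557,.2095,.127],24)
c=shot('scene','scene2');P=pts(c)
im=cv2.resize(c['color'][90:210,330:430],None,fx=5,fy=5,interpolation=cv2.INTER_CUBIC)
cv2.imwrite('pics/c7.png',im)
m=(P[...,2]>.1)&(P[...,2]<.24)&(P[...,0]>.45)&(P[...,0]<.65)&(P[...,1]>.1)&(P[...,1]<.3)&(c['color'].max(2)<70)
v,u=np.nonzero(m)
for uu in range(362,412,3):
    k=u==uu
    if k.any(): vm=v[k].max(); print(uu,vm,P[vm-1,uu].round(3))
"
```

```text
t 3.28 pos [556.6 209.5 150.6] yaw 23.92 tilt 0.15 F [-0.37 -0.06  0.1 ] grip 0.06994833747128888 q [ 0.17  0.56  1.57 -0.    1.01  1.33]
slide mm [ 0.4  0.2 23.6] twist -0.08
362 131 [0.62  0.139 0.234]
365 154 [0.569 0.168 0.164]
368 155 [0.58  0.17  0.166]
371 156 [0.58  0.177 0.164]
374 128 [0.618 0.162 0.238]
377 127 [0.617 0.168 0.239]
380 126 [0.614 0.175 0.24 ]
383 125 [0.611 0.182 0.24 ]
386 166 [0.57  0.216 0.134]
389 160 [0.57  0.22  0.147]
395 146 [0.546 0.24  0.167]
398 147 [0.549 0.246 0.165]
401 140 [0.549 0.25  0.181]
404 128 [0.549 0.253 0.207]
407 118 [0.55  0.255 0.228]
410 116 [0.574 0.25  0.241]
```

View pics/c7.png

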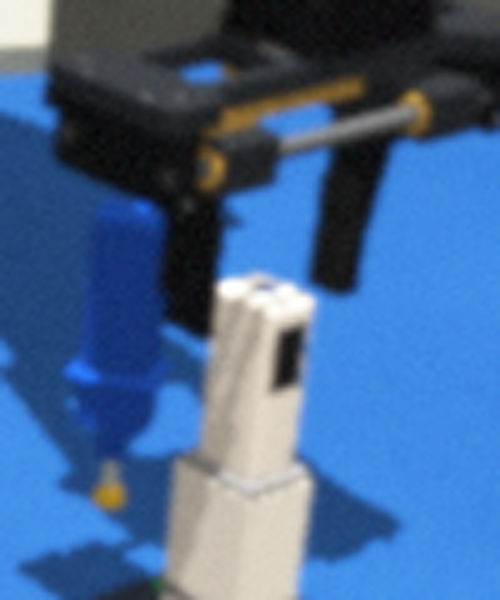

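The fingertips are only ~8 mm below the top of the handle, so the camera is right about height and the reported TCP z is ~27 mm low. I need about 50 mm more. The open jaws would clear the collar and well even if I'm wrong.

Request:
{"fn": "step_arm", "kwargs": {
  "slide": [
    [0,0,8],
    [0,0,12],
    [0,0,12],
    [0,0,10],
    [0,0,6],
    [0,0,2],
    [0,0,0],
    [0,0,0]
  ],
  "twist": [0,0,0,0,0,0,0,0]
}}

```text
time: 4.0
position: [0.5578, 0.2101, 0.1023]
tool_rot: [0.978, 0.207, 0.0, 0.0]
ft_force: [0.1, 0.0, 0.4]
grip_width: 0.0701
```

```bash
python3 -c "
from h import *
go([.557,.2095,.1],24)
c=shot('scene','scene3');P=pts(c)
im=cv2.resize(c['color'][90:210,330:430],None,fx=5,fy=5,interpolation=cv2.INTER_CUBIC)
cv2.imwrite('pics/c8.png',im)
m=(P[...,2]>.05)&(P[...,2]<.24)&(P[...,0]>.45)&(P[...,0]<.65)&(P[...,1]>.1)&(P[...,1]<.3)&(c['color'].max(2)<70)
v,u=np.nonzero(m)
for uu in range(356,412,3):
    k=u==uu
    if k.any(): vm=v[k].max(); print(uu,vm,P[vm-1,uu].round(3))
"
```

```text
t 4.0 pos [557.8 210.1 102.3] yaw 23.95 tilt 0.05 F [0.1  0.01 0.43] grip 0.07007996557849766 q [0.17 0.63 1.6  0.   0.91 1.33]
slide mm [-1.   0.2  2.3] twist -0.05
356 153 [0.608 0.135 0.185]
359 155 [0.615 0.139 0.184]
362 174 [0.569 0.166 0.118]
365 176 [0.577 0.17  0.118]
368 178 [0.587 0.173 0.118]
371 162 [0.583 0.177 0.152]
374 151 [0.618 0.167 0.192]
377 150 [0.613 0.175 0.191]
380 149 [0.612 0.181 0.192]
383 132 [0.593 0.191 0.219]
386 166 [0.573 0.214 0.135]
389 165 [0.569 0.222 0.135]
392 167 [0.544 0.241 0.117]
395 168 [0.553 0.244 0.119]
398 162 [0.554 0.248 0.133]
401 151 [0.549 0.254 0.156]
404 141 [0.552 0.256 0.179]
407 139 [0.577 0.25  0.194]
410 131 [0.562 0.26  0.205]
```

View pics/c8.png

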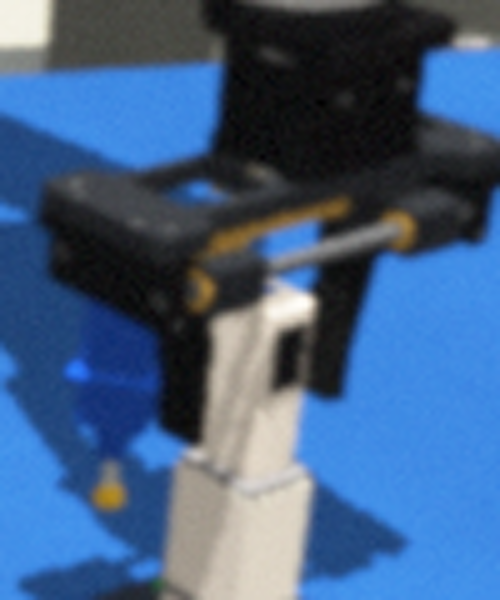

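Request:
{"fn": "step_arm", "kwargs": {
  "slide": [
    [0,0,0],
    [0,0,0],
    [0,0,0],
    [0,0,0],
    [0,0,0],
    [0,0,0],
    [0,0,0],
    [0,0,0],
    [0,0,0],
    [0,0,0]
  ],
  "twist": [0,0,0,0,0,0,0,0,0,0],
  "jaw": 15,
  "force": 20
}}

```text
time: 4.88
position: [0.5573, 0.2101, 0.1019]
tool_rot: [0.978, 0.207, -0.0, -0.0]
ft_force: [0.2, -0.6, -0.4]
grip_width: 0.0261
```

```bash
python3 -c "
from h import *
go([.557,.2095,.1],24)"
```

```text
t 4.88 pos [557.3 210.1 101.9] yaw 23.94 tilt 0.01 F [ 0.21 -0.6  -0.43] grip 0.026070055908857782 q [0.17 0.63 1.6  0.   0.91 1.33]
slide mm [-0.6  0.4  1.9] twist -0.06
```

Gripped at 26.1 mm, matching the 26 mm handle. Lateral force is negligible, so I'll lift straight up.

Request:
{"fn": "step_arm", "kwargs": {
  "slide": [
    [0,0,-3],
    [0,0,-6],
    [0,0,-10],
    [0,0,-12],
    [0,0,-12],
    [0,0,-12],
    [0,0,-12],
    [0,0,-12],
    [0,0,-12],
    [0,0,-10],
    [0,0,-6],
    [0,0,-3],
    [0,0,0]
  ],
  "twist": [0,0,0,0,0,0,0,0,0,0,0,0,0]
}}

```text
time: 5.97
position: [0.5577, 0.2101, 0.2128]
tool_rot: [0.978, 0.207, 0.001, 0.0]
ft_force: [-0.1, 0.3, -1.7]
grip_width: 0.0257
```

```bash
python3 -c "
from h import *
go([.557,.2095,.212],24)
c=shot('scene','scene4')
cv2.imwrite('pics/c9.png',cv2.resize(c['color'][50:250,300:460],None,fx=3,fy=3,interpolation=cv2.INTER_CUBIC))"
```

```text
t 5.97 pos [557.7 210.1 212.8] yaw 23.94 tilt 0.08 F [-0.08  0.29 -1.67] grip 0.025718672622107152 q [ 0.17  0.49  1.51 -0.    1.15  1.33]
slide mm [-0.9  0.2  0.8] twist -0.06
```

View pics/c9.png

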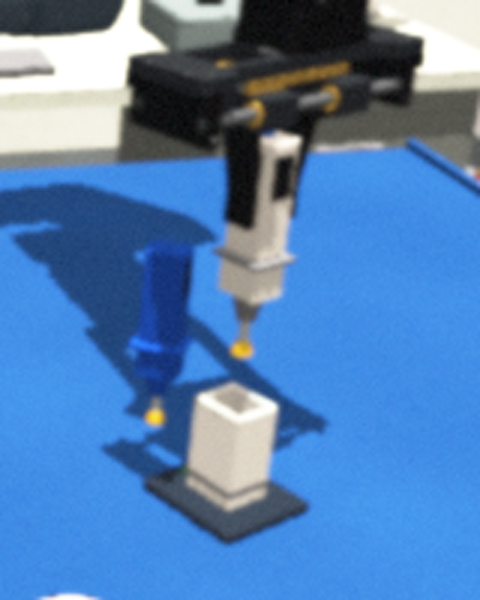

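The probe is out and hangs upright, with its tip ~38 mm above the cradle's rim and a force of −1.7 N, which is its weight. Next I turn it to the block's yaw and carry it behind the block.

Request:
{"fn": "step_arm", "kwargs": {
  "slide": [
    [0,0,0],
    [0,0,0],
    [0,0,0],
    [0,0,0],
    [0,0,0],
    [0,0,0],
    [0,0,0],
    [2,5,0],
    [4,12,0],
    [5,17,0],
    [6,20,0],
    [6,20,0],
    [6,20,0],
    [6,20,0],
    [6,20,0],
    [6,20,0],
    [6,20,0],
    [6,20,0],
    [6,20,0],
    [6,20,0]
  ],
  "twist": [3,6,7,7,7,7,5,0,0,0,0,0,0,0,0,0,0,0,0,0]
}}

```text
time: 7.68
position: [0.5516, -0.0365, 0.2116]
tool_rot: [0.988, -0.156, -0.0, 0.0]
ft_force: [-0.1, -0.4, -1.9]
grip_width: 0.0261
```

Request:
{"fn": "step_arm", "kwargs": {
  "slide": [
    [6,20,0],
    [6,20,0],
    [6,20,0],
    [6,20,0],
    [6,20,0],
    [6,20,0],
    [6,20,0],
    [6,20,0],
    [5,17,0],
    [4,12,0],
    [3,8,0],
    [2,5,0],
    [1,2,0],
    [0,0,0],
    [0,0,0]
  ],
  "twist": [0,0,0,0,0,0,0,0,0,0,0,0,0,0,0]
}}

```text
time: 8.93
position: [0.5489, -0.2471, 0.2118]
tool_rot: [0.988, -0.156, -0.0, -0.0]
ft_force: [-0.6, -0.2, -0.8]
grip_width: 0.0258
```

```bash
python3 -c "
from h import *
go([.5496,-.2505,.102],-18.1)
c=shot('scene','scene5');t=shot('top','top5')
a=cv2.resize(c['color'][30:230,110:270],(480,600),interpolation=cv2.INTER_CUBIC);b=cv2.resize(t['color'][200:340,340:440],(320,448));b=cv2.copyMakeBorder(b,0,152,0,0,0)
cv2.imwrite('pics/c10.png',np.hstack([a,b]))"
```

```text
t 8.93 pos [ 548.9 -247.1  211.8] yaw -18.0 tilt 0.05 F [-0.62 -0.18 -0.81] grip 0.02575270763849339 q [-0.61  0.5   1.49  0.    1.15  1.28]
slide mm [  1.8   3.1 109.8] twist 0.1
```

View pics/c10.png

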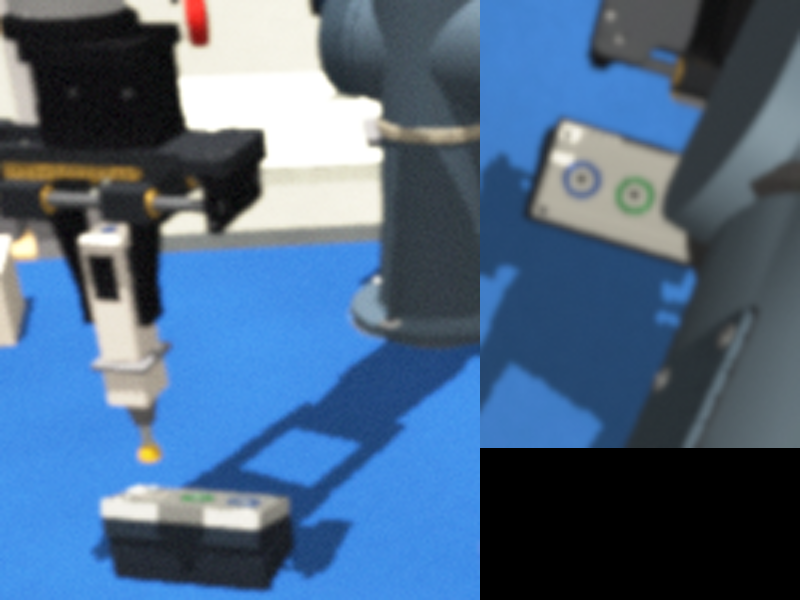

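Request:
{"fn": "step_arm", "kwargs": {
  "slide": [
    [1,1,8],
    [1,1,14],
    [0,1,16],
    [0,0,16],
    [0,0,16],
    [0,0,14],
    [0,0,10],
    [0,0,6],
    [0,0,5],
    [0,0,3],
    [0,0,0],
    [0,0,0]
  ],
  "twist": [0,0,0,0,0,0,0,0,0,0,0,0]
}}

```text
time: 10.03
position: [0.5504, -0.2517, 0.1044]
tool_rot: [0.988, -0.157, 0.0, 0.0]
ft_force: [-0.2, 0.1, -1.5]
grip_width: 0.0261
```

```bash
cat > ax.py <<'E'
from h import *
import sys
def axis(tag):
    c=load(tag);P=pts(c);o=robot.get_obs();M=R.from_quat(o['tool_rot']).as_matrix()
    T=o['position'];img=c['color'];h=cv2.cvtColor(img,cv2.COLOR_BGR2HSV)
    L=(P-T)@M  # tool frame
    # yellow tip
    g=(h[...,0]>15)&(h[...,0]<35)&(h[...,1]>110)&(h[...,2]>110)&(np.linalg.norm(L,axis=-1)<.2)
    n,l,s,ce=cv2.connectedComponentsWithStats(g.astype(np.uint8))
    for i in range(1,n):
        if s[i,4]>5: q=np.median(P[l==i],0);print('yellow',s[i,4],ce[i].round(1),'world',q.round(4),'tool',((q-T)@M*1e3).round(1))
    # white/grey probe points
    w=(h[...,1]<70)&(h[...,2]>110)&(abs(L[...,0])<.08)&(abs(L[...,1])<.025)&(L[...,2]>-.09)&(L[...,2]<.06)
    Q=L[w]; print('n',len(Q))
    return c,P,L,w,T,M
if __name__=='__main__': axis(sys.argv[1])
E
python3 -c "
from ax import *
go([.5496,-.2505,.102],-18.1)
c=shot('scene','scene6')
cv2.imwrite('pics/c11.png',cv2.resize(c['color'][60:260,100:280],(720,800)[:2],interpolation=cv2.INTER_CUBIC)[:600*1] if 0 else cv2.resize(c['color'][80:230,110:260],(600,600),interpolation=cv2.INTER_CUBIC))
c,P,L,w,T,M=axis('scene6')
for dz in (.05,.03,0,-.017,-.042,-.089): print(dz,proj(c,T+np.array([0,0,dz])))
Q=L[w]
for z in np.arange(-.08,.06,.01):
    k=(Q[:,2]>=z)&(Q[:,2]<z+.01)
    if k.sum()>3: print(round(z,3),k.sum(),np.percentile(Q[k,0]*1e3,[10,50,90]).round(1),np.percentile(Q[k,1]*1e3,[10,50,90]).round(1))
"
```

```text
t 10.03 pos [ 550.4 -251.7  104.4] yaw -18.05 tilt 0.06 F [-0.24  0.11 -1.54] grip 0.0260638083676115 q [-0.61  0.64  1.58 -0.    0.93  1.27]
slide mm [-1.1 -0.9  2.4] twist 0.05
yellow 128 [140.2 145.7] world [ 0.5703 -0.2715  0.2116] tool [  25.    12.7 -106.9]
yellow 11 [134.  151.7] world [ 0.5753 -0.2793  0.2023] tool [ 32.3  18.6 -97.6]
yellow 17 [166.4 154.6] world [ 0.5977 -0.2196  0.2015] tool [ 35.  -45.2 -96.8]
yellow 32 [165.3 225.9] world [ 0.556  -0.2518  0.0208] tool [ 5.1 -1.6 83.8]
n 878
0.05 (np.float64(155.10853835048636), np.float64(167.796855245471))
0.03 (np.float64(156.77647218877144), np.float64(176.87019231045963))
0 (np.float64(159.20206405653585), np.float64(190.06508775124587))
-0.017 (np.float64(160.53756313336734), np.float64(197.3300241629515))
-0.042 (np.float64(162.45247181431955), np.float64(207.74687134965762))
-0.089 (np.float64(165.9025271240672), np.float64(226.51471093637582))
-0.07 91 [ 3.5 13.4 18. ] [-10.8   0.4  10.7]
-0.06 43 [11.2 16.5 18.4] [-11.6  -5.7  12.2]
-0.05 20 [11.3 15.5 18.2] [-11.7 -10.4  10.8]
-0.04 30 [11.4 16.4 18.3] [-12.1  -9.1  10.7]
-0.03 59 [12.7 16.7 18.5] [-11.4  -2.1  11.4]
-0.02 65 [13.2 16.7 18.7] [-11.2  -1.5  10.7]
-0.01 63 [10.9 17.2 18.3] [-11.8  -3.6   9.3]
-0.0 77 [-6.1 16.1 18.1] [-12.2  -7.1   8.7]
0.01 127 [-7.4 16.3 22.3] [-16.1  -8.6  12.6]
0.02 61 [-7.6 16.5 18.2] [-11.9  -6.5   8.3]
0.03 89 [-11.2  16.2  18.4] [-12.2  -7.1  10.2]
0.04 115 [-56.1 -33.2  16.2] [-21.2 -11.    2.4]
0.05 34 [-78.6 -68.5   8.3] [-18.8  -5.1   5.1]
```

View pics/c11.png

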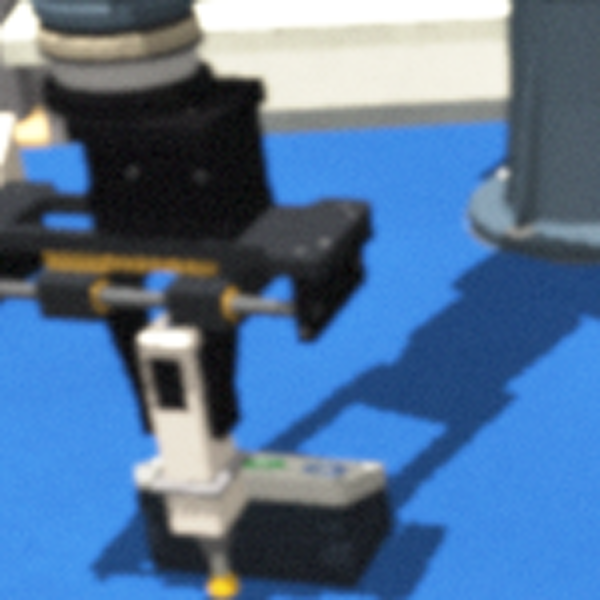

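The probe is vertical. Its +x face stays at x≈16.5 mm in the tool frame all the way down, and the collar is at tool z≈+17. I'll pivot it now with a light grip, moving in tool −x so that its body leans on the block's back edge. I stop part-way to check.

Request:
{"fn": "step_arm", "kwargs": {
  "slide": [
    [-3,-1,0],
    [-6,0,0],
    [-4,0,0],
    [-2,0,0],
    [-2,0,0],
    [-2,0,0],
    [-2,0,0],
    [-2,0,0],
    [-2,0,0],
    [-2,0,0],
    [-2,0,0],
    [0,0,0]
  ],
  "twist": [0,0,0,0,0,0,0,0,0,0,0,0],
  "force": 10
}}

```text
time: 11.08
position: [0.5228, -0.2419, 0.1045]
tool_rot: [0.988, -0.157, 0.0, 0.001]
ft_force: [3.8, -0.2, 3.0]
grip_width: 0.0263
```

```bash
cat > tilt.py <<'E'
from ax import *
def tilt(tag):
    c,P,L,w,T,M=axis(tag)
    w=w&(abs(L[...,1])<.0095)&(L[...,0]>-.02)
    Q=L[w]; lo=Q[:,2]
    Q=Q[((Q[:,2]>-.045)&(Q[:,2]<.035))]
    best=None
    rng=np.random.default_rng(0)
    for _ in range(500):
        i,j=rng.choice(len(Q),2,replace=False)
        if abs(Q[i,2]-Q[j,2])<.03: continue
        s=(Q[i,0]-Q[j,0])/(Q[i,2]-Q[j,2]); b=Q[i,0]-s*Q[i,2]
        k=abs(Q[:,0]-s*Q[:,2]-b)<.0015
        if best is None or k.sum()>best.sum(): best=k
    s,b=np.polyfit(Q[best,2],Q[best,0],1)
    print('face tilt deg',np.degrees(np.arctan(s)).round(2),'x at z0 mm',round(b*1e3,1),best.sum(),len(Q))
    for z in np.arange(-.06,.05,.01):
        k=(Q[:,2]>=z)&(Q[:,2]<z+.01)
        if k.sum()>3: print(round(z,3),k.sum(),np.percentile(Q[k,0]*1e3,[10,50,90]).round(1))
E
python3 -c "
from tilt import *
tilt('scene6')
c=shot('scene','scene7');go(None)
cv2.imwrite('pics/c12.png',cv2.resize(c['color'][80:230,110:260],(600,600),interpolation=cv2.INTER_CUBIC))
tilt('scene7')"
```

```text
yellow 128 [140.2 145.7] world [ 0.5703 -0.2715  0.2116] tool [  54.4   13.5 -107. ]
yellow 11 [134.  151.7] world [ 0.5753 -0.2793  0.2023] tool [ 61.6  19.4 -97.8]
yellow 17 [166.4 154.6] world [ 0.5977 -0.2196  0.2015] tool [ 64.4 -44.3 -97. ]
yellow 32 [165.3 225.9] world [ 0.556  -0.2518  0.0208] tool [34.5 -0.9 83.7]
n 900
face tilt deg 0.08 x at z0 mm 46.7 200 271
-0.04 12 [45.5 46.5 48.1]
-0.03 37 [44.5 46.4 47.9]
-0.02 43 [44.9 46.8 48.5]
-0.01 39 [45.4 46.9 47.9]
0.0 39 [44.5 46.5 47.7]
0.01 46 [44.5 48.  51.9]
0.02 32 [45.3 46.6 48. ]
0.03 20 [45.2 46.1 48.3]
t 11.13 pos [ 522.9 -242.   104.4] yaw -18.05 tilt 0.08 F [ 3.27 -1.34  2.66] grip 0.026149675292485478 q [-0.63  0.61  1.65 -0.    0.88  1.26]
yellow 124 [147.4 139.5] world [ 0.5436 -0.2614  0.2119] tool [  25.9   12.2 -107.5]
yellow 10 [172.9 147.4] world [ 0.57   -0.2094  0.2024] tool [ 34.8 -45.5 -98. ]
yellow 42 [167.6 222. ] world [ 0.5437 -0.2473  0.0208] tool [21.3 -1.5 83.6]
n 873
face tilt deg 7.82 x at z0 mm 24.0 192 287
-0.04 14 [17.2 19.7 21.4]
-0.03 41 [18.6 20.1 22.1]
-0.02 43 [20.  21.8 23. ]
-0.01 40 [21.7 23.5 24.9]
0.0 42 [23.1 24.2 26.2]
0.01 43 [23.9 27.4 30.7]
0.02 40 [25.6 27.5 28.9]
0.03 21 [27.  28.1 30.3]
```

View pics/c12.png

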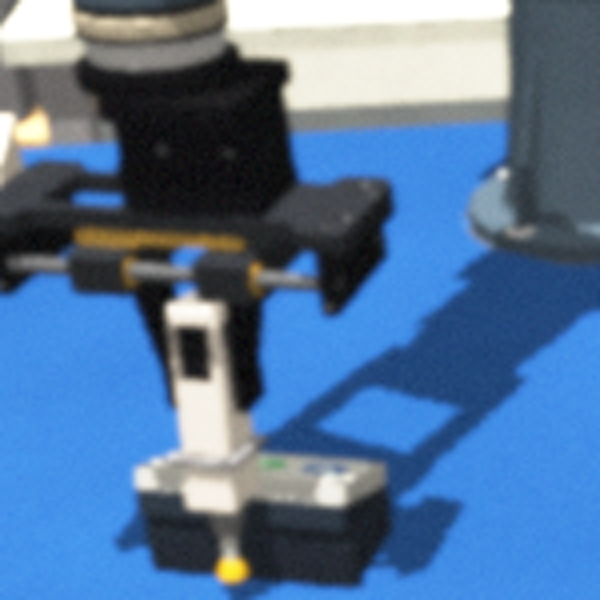

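It pivots as planned: tilt 7.8°, contact ~3.5 N. I'll carry on.

Request:
{"fn": "step_arm", "kwargs": {
  "slide": [
    [-2,0,0],
    [-2,0,0],
    [-2,0,0],
    [-2,0,0],
    [-2,0,0],
    [-2,0,0],
    [0,0,0]
  ],
  "twist": [0,0,0,0,0,0,0]
}}

```text
time: 11.72
position: [0.5102, -0.2376, 0.1035]
tool_rot: [0.988, -0.157, -0.001, -0.0]
ft_force: [2.3, -2.4, 0.7]
grip_width: 0.0256
```

```bash
python3 -c "
from tilt import *
c=shot('scene','scene8');go(None)
cv2.imwrite('pics/c13.png',cv2.resize(c['color'][80:230,110:260],(600,600),interpolation=cv2.INTER_CUBIC))
tilt('scene8')"
```

```text
t 11.77 pos [ 510.2 -237.5  103.4] yaw -18.05 tilt 0.13 F [ 1.72 -2.03  0.72] grip 0.025553844144702423 q [-0.63  0.59  1.69 -0.    0.86  1.25]
yellow 112 [148.6 137.4] world [ 0.5292 -0.2615  0.2108] tool [  25.2   16.9 -107.4]
yellow 7 [144.6 143.6] world [ 0.5372 -0.2657  0.2022] tool [ 34.1  18.4 -98.8]
yellow 11 [175.6 145.8] world [ 0.5572 -0.2055  0.2012] tool [ 34.5 -45.  -97.8]
yellow 40 [166.2 221.7] world [ 0.5488 -0.2495  0.0251] tool [40.6 -0.6 78.2]
n 923
face tilt deg 16.05 x at z0 mm 31.5 211 318
-0.05 7 [18.  20.6 22. ]
-0.04 32 [19.4 21.6 23.5]
-0.03 44 [22.4 23.9 26.4]
-0.02 45 [25.  26.7 28.9]
-0.01 44 [28.4 30.6 32.9]
0.0 48 [30.5 33.2 39.2]
0.01 40 [34.5 36.6 38.2]
0.02 41 [37.3 39.2 41.9]
0.03 17 [39.9 41.3 41.9]
```

View pics/c13.png

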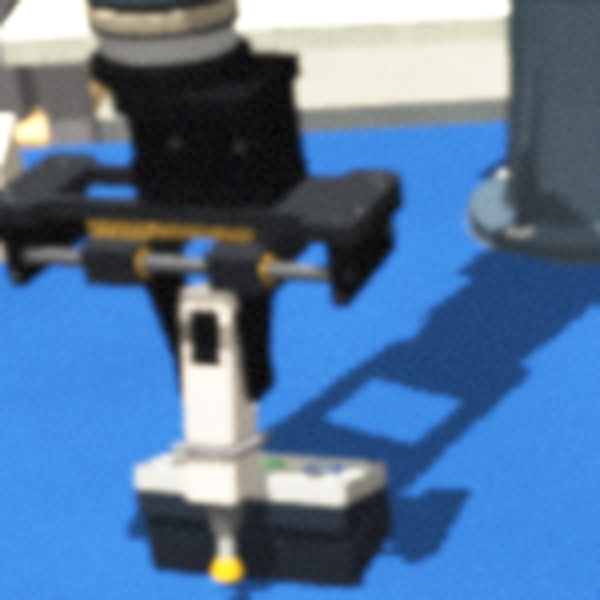

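Request:
{"fn": "step_arm", "kwargs": {
  "slide": [
    [-2,0,0],
    [-2,0,0],
    [-2,0,0],
    [0,0,0],
    [2,0,0],
    [4,0,0],
    [6,0,0],
    [6,0,0],
    [4,0,0],
    [0,0,0],
    [0,0,0]
  ],
  "twist": [0,0,0,0,0,0,0,0,0,0,0]
}}

```text
time: 12.68
position: [0.5267, -0.2426, 0.1038]
tool_rot: [0.988, -0.157, -0.0, -0.0]
ft_force: [0.7, 0.4, -1.6]
grip_width: 0.0258
```

```bash
python3 -c "
from tilt import *
c=shot('scene','scene9');go(None)
cv2.imwrite('pics/c14.png',cv2.resize(c['color'][80:230,110:260],(600,600),interpolation=cv2.INTER_CUBIC))
tilt('scene9')"
```

```text
t 12.73 pos [ 526.3 -242.5  103.8] yaw -18.04 tilt 0.06 F [-0.5   0.24 -1.07] grip 0.026007600216484243 q [-0.62  0.61  1.64 -0.    0.89  1.26]
yellow 119 [145.9 140.7] world [ 0.5463 -0.2652  0.2108] tool [  25.9   15.4 -107. ]
yellow 9 [140.4 147.8] world [ 0.5517 -0.2714  0.1999] tool [ 33.   19.6 -96.1]
yellow 19 [172.6 148.8] world [ 0.5728 -0.2103  0.2018] tool [ 34.2 -45.  -98. ]
yellow 26 [161.9 227.5] world [ 0.5741 -0.2562  0.0289] tool [49.8 -1.7 74.9]
n 991
face tilt deg 20.09 x at z0 mm 35.6 218 337
-0.05 7 [18.9 21.5 22.8]
-0.04 37 [21.2 22.9 24.8]
-0.03 47 [23.7 26.3 28.2]
-0.02 48 [27.9 30.  32.5]
-0.01 48 [31.5 34.  36. ]
0.0 47 [34.7 39.  43.2]
0.01 49 [38.5 41.1 43.5]
0.02 48 [42.6 44.6 47. ]
0.03 6 [45.8 46.7 47.7]
```

View pics/c14.png

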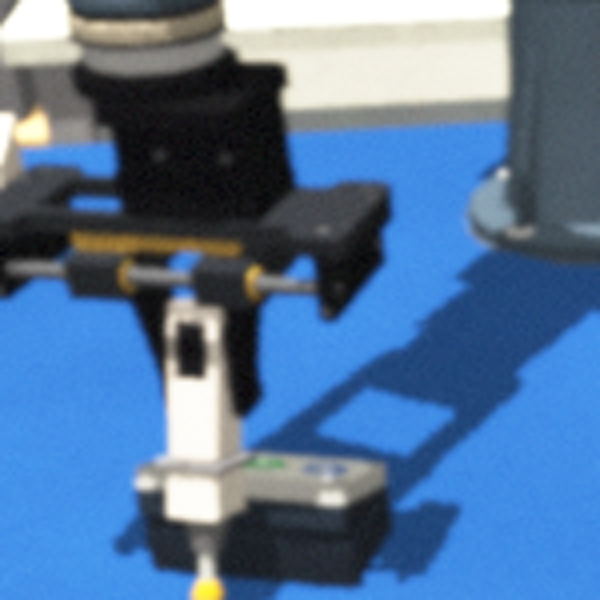

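The tilt is 20.1° once free of the edge. I'll firm up the grip, rise well clear, and move to a standoff over the green mouth.

Request:
{"fn": "step_arm", "kwargs": {
  "slide": [
    [0,0,0],
    [0,0,0],
    [0,0,-5],
    [0,0,-10],
    [0,0,-12],
    [0,0,-12],
    [0,0,-12],
    [0,0,-12],
    [0,0,-9],
    [0,0,-5],
    [0,0,-3],
    [0,0,0]
  ],
  "twist": [0,0,0,0,0,0,0,0,0,0,0,0],
  "force": 30
}}

```text
time: 13.73
position: [0.5268, -0.2429, 0.1847]
tool_rot: [0.988, -0.157, 0.001, 0.0]
ft_force: [0.4, -0.0, -1.4]
grip_width: 0.0261
```

Request:
{"fn": "step_arm", "kwargs": {
  "slide": [
    [-3,0,0],
    [-6,0,0],
    [-9,0,0],
    [-10,0,0],
    [-12,0,0],
    [-12,0,0],
    [-12,0,0],
    [-10,0,0],
    [-9,0,0],
    [-7,0,0],
    [-4,0,0],
    [-2,0,0],
    [0,0,0],
    [0,0,0]
  ],
  "twist": [0,0,0,0,0,0,0,0,0,0,0,0,0,0]
}}

```text
time: 14.9
position: [0.4357, -0.2133, 0.1841]
tool_rot: [0.988, -0.157, 0.0, 0.0]
ft_force: [0.0, -0.3, -2.3]
grip_width: 0.026
```

```bash
python3 -c "
from tilt import *
c=shot('scene','scene10');t=shot('top','top10');go([.4431,-.2157,.1375],-18.1)
cv2.imwrite('pics/c15.png',np.hstack([cv2.resize(c['color'][70:220,110:260],(500,500),interpolation=cv2.INTER_CUBIC),cv2.resize(t['color'][200:350,340:430],(300,500))]))
tilt('scene10')"
```

```text
t 15.0 pos [ 435.9 -213.3  184. ] yaw -18.05 tilt 0.05 F [ 0.89 -0.07 -2.26] grip 0.02582635148169928 q [-0.69  0.38  1.81  0.    0.95  1.2 ]
slide mm [ 7.6  0.  46.5] twist 0.05
yellow 135 [160.5  84.5] world [ 0.4557 -0.2322  0.2912] tool [  24.8   11.8 -107.2]
yellow 9 [185.   91.6] world [ 0.4836 -0.1814  0.2822] tool [ 35.6 -45.1 -98.2]
yellow 20 [173.5 172.5] world [ 0.484  -0.2275  0.1088] tool [50.1 -1.4 75.2]
n 807
face tilt deg 20.22 x at z0 mm 34.8 196 317
-0.05 9 [16.4 19.5 21.3]
-0.04 33 [20.1 22.4 24.6]
-0.03 45 [23.9 25.6 27.3]
-0.02 47 [26.8 29.8 32. ]
-0.01 44 [30.6 33.  35.3]
0.0 43 [34.7 38.5 42.5]
0.01 43 [38.  40.5 43. ]
0.02 42 [42.  44.3 46.6]
0.03 11 [41.9 45.4 46.3]
```

View pics/c15.png

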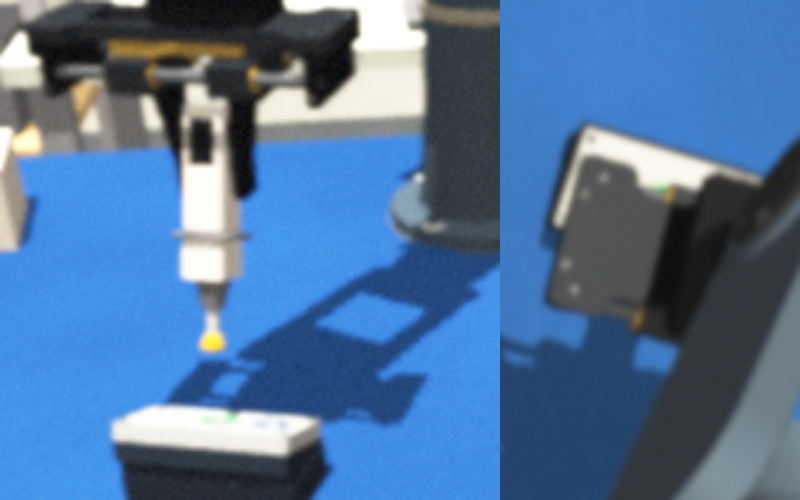

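Request:
{"fn": "step_arm", "kwargs": {
  "slide": [
    [0,0,4],
    [1,0,7],
    [1,0,8],
    [0,0,7],
    [0,0,4],
    [0,0,2],
    [0,0,0],
    [0,0,0]
  ],
  "twist": [0,0,0,0,0,0,0,0]
}}

```text
time: 15.67
position: [0.4372, -0.2136, 0.1518]
tool_rot: [0.988, -0.157, -0.0, -0.0]
ft_force: [-0.8, -0.0, -1.2]
grip_width: 0.0257
```

```bash
python3 -c "
from tilt import *
c=shot('scene','scene11');o,M=go([.4431,-.2157,.1375],-18.1)
im=cv2.resize(c['color'][150:220,120:220],None,fx=8,fy=8,interpolation=cv2.INTER_CUBIC)
def mk(p,col):
    u,v=proj(c,p);print(u,v);cv2.drawMarker(im,(int((u+.5-120)*8),int((v+.5-150)*8)),col,cv2.MARKER_CROSS,12,1)
mk([.4878,-.2303,.056],(0,0,255)); mk(o['position']+M@np.array([.047,0,.0815]),(255,0,255))
cv2.imwrite('pics/c16.png',im)
tilt('scene11')"
```

```text
t 15.72 pos [ 437.3 -213.7  152. ] yaw -18.05 tilt 0.02 F [-0.33 -0.16 -2.41] grip 0.02603840279853531 q [-0.68  0.43  1.84 -0.    0.87  1.2 ]
slide mm [ 6.1  0.1 14.5] twist 0.05
175.54573827748817 194.85479151980664
175.73452836894137 187.79220643480232
yellow 121 [162.2 100.7] world [ 0.4571 -0.2351  0.2591] tool [  25.5   14.2 -107.1]
yellow 9 [186.8 107.9] world [ 0.4851 -0.1817  0.25  ] tool [ 35.5 -45.2 -98. ]
yellow 24 [174.8 185.6] world [ 0.4852 -0.2288  0.0775] tool [50.2 -0.5 74.6]
n 770
face tilt deg 20.44 x at z0 mm 34.5 180 304
-0.05 6 [17.3 18.6 21.3]
-0.04 34 [20.2 22.1 24.2]
-0.03 42 [22.6 25.3 27.6]
-0.02 46 [26.8 29.4 31.3]
-0.01 41 [30.4 32.4 35.2]
0.0 45 [34.1 38.3 42.1]
0.01 40 [37.9 40.2 42.9]
0.02 39 [42.2 43.9 46.7]
0.03 11 [43.8 45.8 48.2]
```

View pics/c16.png

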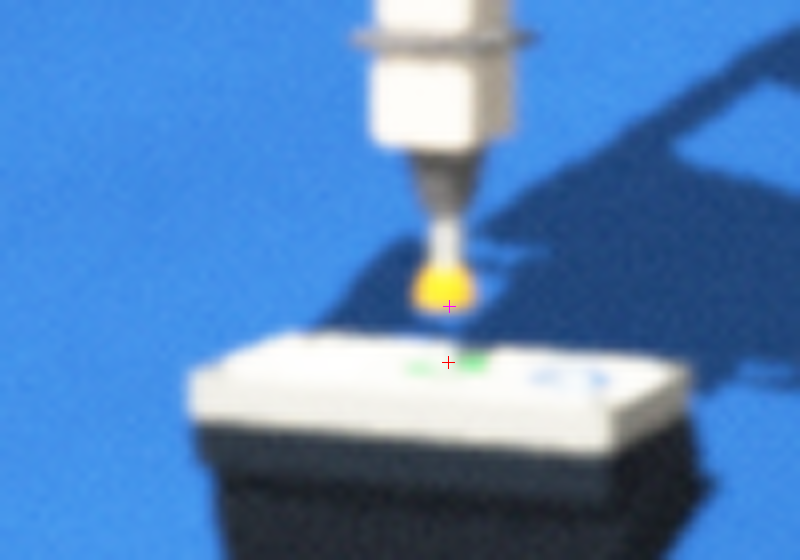

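```bash
cat > ft.py <<'E'
from h import *
def favg(n=10):
    F=[];Mo=[]
    for _ in range(n):
        robot.camera('scene'); o=robot.get_obs(); F.append(o['ft_force']);Mo.append(o['moment'])
    F=np.array(F);nn=np.array([-.342*.9505,.342*.3107,.940])
    print('F',F.mean(0).round(2),'sd',F.std(0).round(2),'along n',(F@nn).mean().round(2),'mom',np.mean(Mo,0).round(3)); go(None)
if __name__=='__main__': favg()
E
python3 ft.py
```

```text
F [ 0.07 -0.01 -1.32] sd [0.49 0.42 0.77] along n -1.26 mom [0.077 0.046 0.002]
t 16.22 pos [ 437.2 -213.6  152. ] yaw -18.06 tilt 0.01 F [ 0.53 -0.79 -1.96] grip 0.02546658852088275 q [-0.68  0.43  1.84 -0.    0.87  1.2 ]
```

Request:
{"fn": "step_arm", "kwargs": {
  "slide": [
    [1,-1,2],
    [1,0,3],
    [1,0,3],
    [1,0,3],
    [0.5,0,1],
    [0,0,0],
    [0,0,0]
  ],
  "twist": [0,0,0,0,0,0,0]
}}

```text
time: 16.8
position: [0.4417, -0.214, 0.1397]
tool_rot: [0.988, -0.157, -0.0, -0.0]
ft_force: [0.6, 0.1, -0.7]
grip_width: 0.0258
```

```bash
python3 -c "
from tilt import *
c=shot('scene','scene12');o,M=go([.4431,-.2157,.1375],-18.1)
im=cv2.resize(c['color'][150:220,120:220],None,fx=8,fy=8,interpolation=cv2.INTER_CUBIC)
cv2.imwrite('pics/c17.png',im)
tilt('scene12')"
```

```text
t 16.85 pos [ 441.8 -214.   139.9] yaw -18.05 tilt 0.01 F [-0.44 -0.15 -1.93] grip 0.02600088011967317 q [-0.68  0.46  1.84 -0.    0.85  1.21]
slide mm [1.8 1.2 2.4] twist 0.05
yellow 122 [164.3 107.3] world [ 0.4635 -0.2289  0.247 ] tool [  25.2    7.5 -107.1]
yellow 7 [157.6 113. ] world [ 0.4683 -0.243   0.2371] tool [ 34.2  19.3 -97.2]
yellow 13 [187.5 114.6] world [ 0.4888 -0.1826  0.237 ] tool [ 35.  -44.4 -97.2]
yellow 28 [176.1 191.8] world [ 0.489  -0.228   0.0638] tool [49.2 -1.4 76.1]
n 760
face tilt deg 19.97 x at z0 mm 34.9 193 305
-0.05 7 [18.4 19.9 21.3]
-0.04 35 [20.2 22.5 24.2]
-0.03 40 [23.7 25.9 28.3]
-0.02 47 [26.9 29.4 31.9]
-0.01 40 [30.4 32.7 35.2]
0.0 45 [34.1 38.9 42.8]
0.01 44 [37.9 40.6 42.8]
0.02 39 [41.7 44.5 46.1]
0.03 8 [45.7 46.7 47.2]
```

View pics/c17.png

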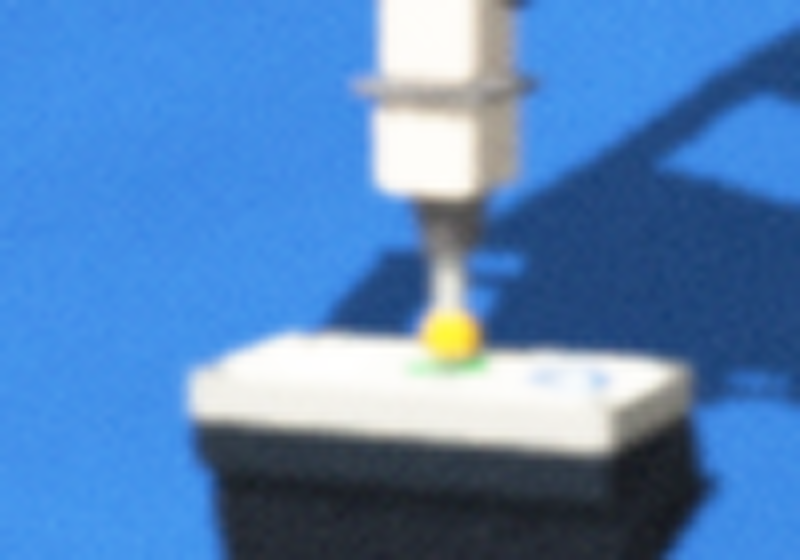

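Request:
{"fn": "step_arm", "kwargs": {
  "slide": [
    [0.9,0,1],
    [0.6,0,1],
    [0.4,0,1],
    [0.3,0,1],
    [0,0,0],
    [0,0,0]
  ],
  "twist": [0,0,0,0,0,0]
}}

```text
time: 17.35
position: [0.4438, -0.2147, 0.1359]
tool_rot: [0.988, -0.157, -0.0, -0.0]
ft_force: [0.0, 0.2, -1.7]
grip_width: 0.0258
```

```bash
python3 -c "
from ft import favg; favg(16)
from tilt import *
c=shot('scene','scene13')
im=cv2.resize(c['color'][150:220,120:220],None,fx=8,fy=8,interpolation=cv2.INTER_CUBIC)
cv2.imwrite('pics/c18.png',im)
tilt('scene13')"
```

```text
F [-0.07  0.08 -1.19] sd [0.5  0.46 0.53] along n -1.09 mom [ 0.065  0.042 -0.015]
t 18.15 pos [ 443.9 -214.7  136. ] yaw -18.06 tilt 0.0 F [-0.15  0.59 -0.63] grip 0.026129161983633114 q [-0.68  0.47  1.83  0.    0.84  1.21]
yellow 123 [164.  109.5] world [ 0.4641 -0.2312  0.2429] tool [  24.3    9.4 -107. ]
yellow 10 [187.1 117.6] world [ 0.4928 -0.1831  0.2333] tool [ 36.7 -45.2 -97.4]
yellow 25 [175.9 193.6] world [ 0.4921 -0.2285  0.061 ] tool [50.1 -1.8 74.9]
n 746
face tilt deg 20.43 x at z0 mm 35.1 185 309
-0.05 7 [16.4 19.1 20.8]
-0.04 33 [20.3 22.3 24.3]
-0.03 44 [23.5 25.5 27.6]
-0.02 45 [26.7 29.  32.1]
-0.01 40 [30.8 33.5 35.7]
0.0 44 [33.1 37.3 42.8]
0.01 43 [38.1 40.8 43. ]
0.02 44 [41.8 44.2 46.7]
0.03 9 [43.1 44.3 46. ]
```

View pics/c18.png

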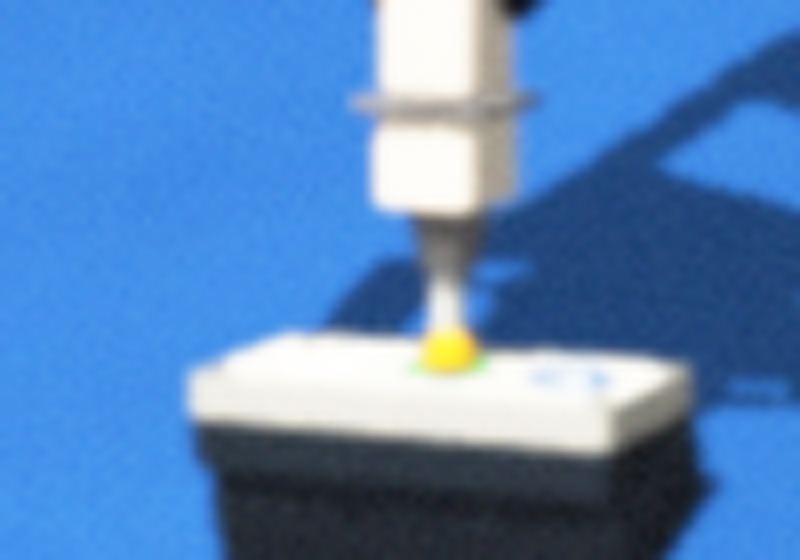

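Request:
{"fn": "step_arm", "kwargs": {
  "slide": [
    [0.3,0,1],
    [0.4,0,1],
    [0,0,0],
    [0,0,0]
  ],
  "twist": [0,0,0,0]
}}

```text
time: 18.53
position: [0.4446, -0.215, 0.134]
tool_rot: [0.988, -0.157, 0.0, 0.0]
ft_force: [1.7, -0.1, -0.0]
grip_width: 0.0257
```

```bash
python3 -c "
from ft import favg; favg(20)"
```

```text
F [-0.13  0.22 -0.31] sd [0.51 0.43 0.47] along n -0.22 mom [ 0.07   0.032 -0.002]
t 19.53 pos [ 444.6 -215.   134. ] yaw -18.06 tilt 0.0 F [-0.27 -0.28 -0.43] grip 0.026243619864467736 q [-0.68  0.47  1.83 -0.    0.83  1.21]
```

Request:
{"fn": "step_arm", "kwargs": {
  "slide": [
    [0.3,0,1],
    [0.4,0,1],
    [0,0,0],
    [0,0,0]
  ],
  "twist": [0,0,0,0]
}}

```text
time: 19.87
position: [0.4452, -0.2152, 0.132]
tool_rot: [0.988, -0.157, 0.0, -0.0]
ft_force: [-0.2, -0.6, 0.9]
grip_width: 0.0259
```

```bash
python3 -c "
from ft import favg; favg(30)
from tilt import *
c=shot('scene','scene14');t=shot('top','top14')
im=cv2.resize(c['color'][150:220,120:220],None,fx=8,fy=8,interpolation=cv2.INTER_CUBIC)
cv2.imwrite('pics/c19.png',im)
tilt('scene14')"
```

```text
F [-0.35  0.12  1.18] sd [0.45 0.46 0.5 ] along n 1.24 mom [ 0.077  0.023 -0.002]
t 21.37 pos [ 445.2 -215.2  132. ] yaw -18.06 tilt 0.0 F [-0.39  0.65  0.22] grip 0.025714793858495486 q [-0.68  0.48  1.83  0.    0.83  1.21]
yellow 114 [163.  111.6] world [ 0.4645 -0.2357  0.2393] tool [  24.7   13.5 -107.4]
yellow 6 [157.7 117.2] world [ 0.469  -0.2435  0.2293] tool [ 31.5  19.6 -97.3]
yellow 16 [187.2 119.4] world [ 0.4917 -0.1835  0.2287] tool [ 34.4 -44.5 -96.8]
yellow 23 [175.9 193.6] world [ 0.4923 -0.2284  0.0614] tool [48.9 -2.  70.5]
n 751
face tilt deg 20.24 x at z0 mm 35.1 195 307
-0.04 36 [20.3 22.5 24.7]
-0.03 41 [23.8 26.2 27.9]
-0.02 47 [27.5 29.6 32.6]
-0.01 41 [31.1 33.5 35.1]
0.0 44 [34.4 37.5 41.9]
0.01 44 [38.5 40.7 42.8]
0.02 40 [42.2 44.5 46.8]
0.03 11 [43.6 46.1 47.1]
```

View pics/c19.png

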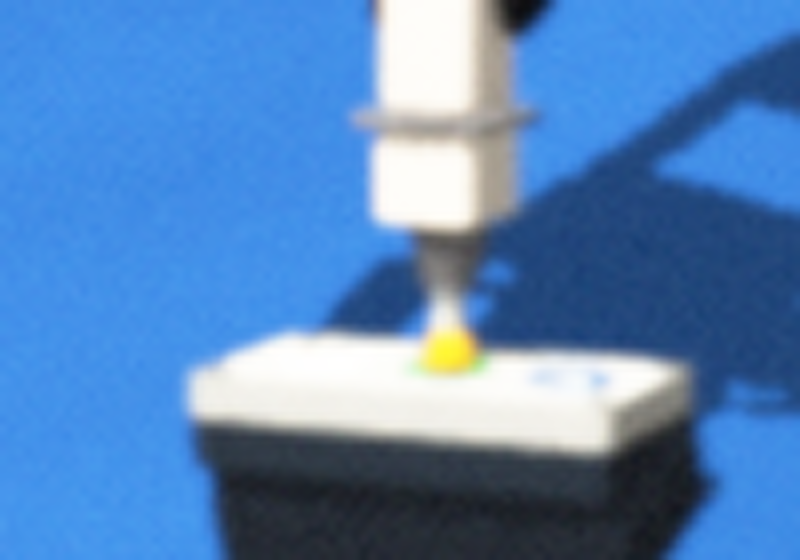

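```bash
python3 -c "
from h import *
c=load('scene14');m=np.array([.4878,-.2303,.056]);ex=np.array([.9505*.94,-.3107*.94,.342])
for d in (-.0125,-.008,0,.008,.0125): print(d,np.round(proj(c,m+ex*d),1))
im=c['color'];h=cv2.cvtColor(im,cv2.COLOR_BGR2HSV)
for v in range(188,200): print(v,im[v,174].tolist(),im[v,176].tolist(),im[v,178].tolist())
g=(h[...,0]>40)&(h[...,0]<85)&(h[...,1]>40);vv,uu=np.nonzero(g[185:200,165:185]);print(sorted(zip((uu+165).tolist(),(vv+185).tolist())))
c0=load('scene0');print(c0['color'][190:200,176].tolist())
P=pts(load('top14'))
o=load('scene14')
"

```

```text
-0.0125 [177.8 193.9]
-0.008 [177.  194.3]
0 [175.5 194.9]
0.008 [174.1 195.5]
0.0125 [173.2 195.8]
188 [220, 204, 194] [204, 209, 208] [208, 145, 104]
189 [234, 226, 218] [218, 227, 228] [208, 149, 112]
190 [229, 231, 232] [205, 231, 238] [182, 145, 127]
191 [188, 236, 247] [158, 239, 251] [138, 159, 177]
192 [127, 241, 253] [94, 245, 254] [94, 187, 223]
193 [88, 245, 254] [61, 245, 254] [77, 208, 240]
194 [74, 245, 254] [54, 243, 254] [68, 213, 240]
195 [84, 237, 251] [63, 231, 250] [90, 218, 231]
196 [151, 230, 237] [137, 220, 233] [165, 230, 221]
197 [228, 244, 242] [226, 242, 240] [235, 247, 244]
198 [243, 249, 249] [244, 250, 250] [246, 251, 251]
199 [241, 247, 248] [242, 247, 248] [244, 249, 250]
[(172, 196), (179, 196), (180, 194), (180, 195)]
[[220, 132, 62], [220, 136, 71], [226, 166, 125], [235, 223, 208], [238, 244, 236], [230, 246, 232], [223, 242, 228], [229, 242, 235], [236, 244, 243], [234, 240, 242]]
```

```bash
python3 -c "
from h import *
t=load('top14');im=cv2.resize(t['color'][225:295,345:435],None,fx=8,fy=8,interpolation=cv2.INTER_CUBIC)
m=np.array([.4878,-.2303,.056])
u,v=proj(t,m);print(u,v);cv2.drawMarker(im,(int((u+.5-345)*8),int((v+.5-225)*8)),(0,0,255),cv2.MARKER_CROSS,12,1)
cv2.imwrite('pics/c20.png',im)
s=load('scene14');cv2.imwrite('pics/c21.png',cv2.resize(s['color'][60:220,100:250],None,fx=3.75,fy=3.75,interpolation=cv2.INTER_CUBIC))
"
```

```text
388.248163145063 260.6203664626363
```

View pics/c20.png

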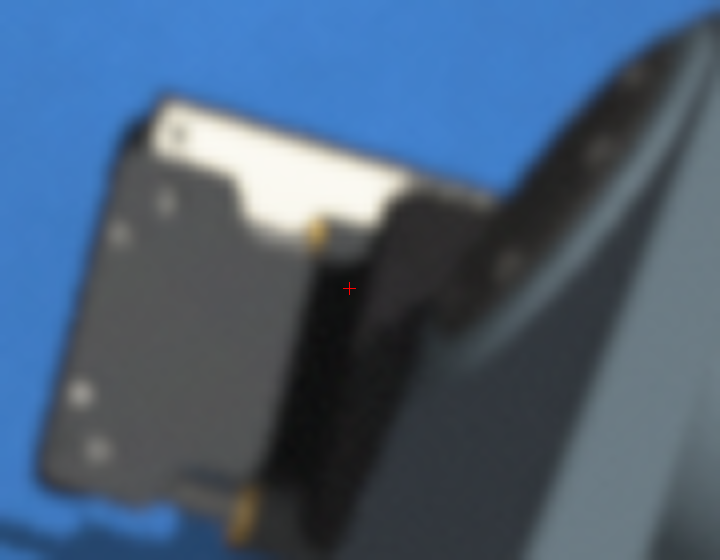

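View pics/c21.png

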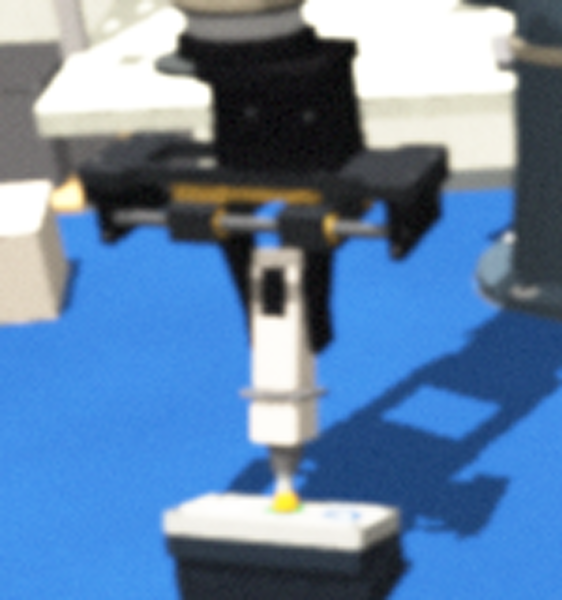

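```bash
python3 -c "
from h import *
m=np.array([.4878,-.2303,.056]);a=np.radians(-18.1);B=np.array([[np.cos(a),np.sin(a),0],[-np.sin(a),np.cos(a),0],[0,0,1]])
for tag in('scene0','scene11','scene12','scene13','scene14'):
    c=load(tag);P=pts(c);L=(P-m)@B.T*1e3;h=cv2.cvtColor(c['color'],cv2.COLOR_BGR2HSV)
    k=(abs(L[...,1])<45)&(abs(L[...,0])<60)&(L[...,2]>-56)&(L[...,2]<20)
    w=k&(L[...,2]>-48)&(L[...,2]<-6)&(L[...,0]>20)
    print(tag,'back wall x',np.median(L[w][:,0]).round(2),w.sum())
    for z0,z1 in((-2,6),(-6,-2),(-10,-6),(-20,-10),(-40,-20)):
        q=L[k&(L[...,2]>z0)&(L[...,2]<z1)&(L[...,0]>22)]; 
        if len(q): print('   ',z0,z1,len(q),np.percentile(q[:,0],[10,50,90]).round(1))
    y=(h[...,0]>15)&(h[...,0]<35)&(h[...,1]>110)&(h[...,2]>110)&k&(abs(L[...,0])<25)
    if y.any(): print('  yellow',y.sum(),np.median(L[y],0).round(1))
    f=k&(L[...,0]>-28)&(L[...,0]<28)&(abs(L[...,1])>15)&(abs(L[...,2]-.364*L[...,0])<6)
    q=L[f]; print('  face dz',np.median(q[:,2]-.364*q[:,0]).round(2),len(q))
"

```

```text
scene0 back wall x 35.98 612
    -2 6 151 [31.4 33.7 35.7]
    -6 -2 79 [33.8 35.8 38.2]
    -10 -6 71 [35.3 37.4 39.3]
    -20 -10 113 [35.5 38.5 40.5]
    -40 -20 316 [32.8 35.2 37. ]
  face dz -2.03 137
scene11 back wall x 36.03 621
    -2 6 154 [31.3 33.5 35.6]
    -6 -2 71 [34.2 36.1 37.8]
    -10 -6 83 [35.6 37.1 39.4]
    -20 -10 112 [35.2 38.4 40.1]
    -40 -20 315 [33.  35.2 37.4]
  yellow 6 [-1.6 -0.5 19.6]
  face dz -2.04 133
scene12 back wall x 35.92 627
    -2 6 154 [31.4 33.5 36. ]
    -6 -2 74 [33.9 36.1 37.7]
    -10 -6 82 [35.1 37.1 38.8]
    -20 -10 109 [34.8 38.4 40.6]
    -40 -20 318 [32.9 35.  37.1]
  yellow 27 [0.7 3.3 7.8]
  face dz -1.94 136
scene13 back wall x 35.95 611
    -2 6 153 [31.1 33.5 35.8]
    -6 -2 84 [33.5 35.9 37.7]
    -10 -6 75 [35.7 37.7 39.5]
    -20 -10 107 [35.8 38.7 40.6]
    -40 -20 309 [33.1 34.9 37. ]
  yellow 24 [3.6 3.  5.2]
  face dz -2.03 132
scene14 back wall x 36.05 616
    -2 6 159 [31.5 33.5 36.2]
    -6 -2 81 [34.1 36.  38. ]
    -10 -6 70 [35.4 37.1 39.1]
    -20 -10 119 [35.4 38.5 40.5]
    -40 -20 313 [32.9 35.3 37.3]
  yellow 23 [3.8 2.8 5.4]
  face dz -2.05 135
```

Scene-only checks agree. In that camera's own frame the tip's end is ~0–1 mm from the mouth along the slope and within ~1 mm across it. I'll check that the loose things haven't moved, then hand in.

```bash
python3 -c "
from h import *
def org(c):
    h=cv2.cvtColor(c['color'],cv2.COLOR_BGR2HSV);k=(h[...,0]<14)&(h[...,1]>170)&(h[...,2]>150);k[:200]=0;k[:, :230]=0;k[300:]=0;k[:,440:]=0
    n,l,s,ce=cv2.connectedComponentsWithStats(k.astype(np.uint8));return [ce[i].round(1).tolist() for i in range(1,n) if s[i,4]>40]
def dome(c):
    k=(c['color'].min(2)>150);k[:240]=0;k[300:]=0;k[:,:290]=0;k[:,360:]=0;v,u=np.nonzero(k);return u.mean().round(1),v.mean().round(1)
for t in('scene0','scene14'): c=load(t);print(t,org(c),dome(c))
from ft import favg; favg(6)
print(robot.hand_in())"
```

```text
scene0 [[283.8, 220.5], [396.1, 274.8]] (np.float64(323.0), np.float64(273.5))
scene14 [[283.8, 220.7], [397.2, 275.7]] (np.float64(323.0), np.float64(273.7))
F [-0.4  -0.12  1.34] sd [0.36 0.4  0.24] along n 1.38 mom [ 0.058 -0.     0.01 ]
t 21.77 pos [ 445.2 -215.2  132. ] yaw -18.06 tilt 0.01 F [-0.37  0.39  1.  ] grip 0.02608943158855839 q [-0.68  0.48  1.83  0.    0.83  1.21]
the job is handed in; nothing more can be done
None
```

I handed the job in at 21.8 s, with the white probe held still and its yellow tip pressed on the green mouth; no verdict was reported.

**What I did:** I drew the probe straight up about 110 mm by its handle. The tool itself can't tilt, so I turned the probe 20° in a light grip by leaning its body on the block's back edge. The highest force I read while doing this was about 5 N. I then gripped it at 30 N and pressed the tip down along the face's normal.

**Last checks:**

| Check | Reading |
|---|---|
| Tilt of the probe | 20.2° (face slopes 20°) |
| Contact force along the face's normal | about 2.5–2.7 N (2.4 N is half travel) |
| Nose pushed in | about 4.3 mm from the force, 4.5 mm from the picture, of 8 mm |
| Tip centre against the mouth | about 1 mm along the slope; about 0.5–2 mm across it, depending on the method (about 4 mm can be spared) |
| Drying dome and dispenser_a in the picture | unmoved (within 0.2 pixel) |

**What disagreed or could not be checked:**
- **Tool height:** the reported tool height was about 27 mm lower than the camera showed, so I set the grasp height by the camera.
- **Block height:** the two cameras differ by about 2 mm on the height of the block's face. The contact point agreed with the lower value.
- **Top view:** the gripper hid the mouth from the top camera at the end, so the final position along the slope rests on the scene camera's depth and the arm's own readings.
- **dispenser_b:** its blob in the picture shifted by about 1 pixel. The arm never went near it, so I put this down to lighting.

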